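Clear the weigh platform and walk the crate to its stop

ROBOT

A 6-joint arm with a two-finger parallel gripper is mounted at the origin on the work surface. World frame = base frame: x ahead of the robot, y to its left, z up, the work surface at z = 0. Lengths are in mm, angles in rad, forces in N, time in s.
With the tool pointing down it reaches from about 275 to 825 mm from the base axis. Payload 4.9 kg.
Tool frame: the origin (TCP) lies at the very end of the fingers, on their centre line; the grasp point (between the pads) lies 19 mm behind it; z points along the fingers, y is the direction in which the jaws open and shut (so a half turn about z gives the same grasp; the last joint's range is limited). The gripper opens to 85 mm and grips with 20 to 120 N. Pads are 22 mm wide; open, the fingers measure 114 mm over their backs; the gripper's body (76 mm by 85 mm) begins 54 mm behind the grasp point. The pads swing forward as they close: fully open they stand 13 mm farther back than shut.
Start: joints at [-1.474, 0.326, -0.193, 1.052, 0, 1.437], TCP at [125.827, -535.431, 231.281] pointing down, gripper open.
Joint ranges: [-2.65, 2.65], [-0.97, 1.79], [-1.3, 1.35], [-1.93, 2.1], [-1.47, 1.37], [-3.14, 3.14]. Speed limits (rad/s): [2.57, 2.57, 3.14, 3.14, 3.14, 3.14].

INTERFACE

Orientations are given as [roll, pitch, yaw] about the fixed x, y, z axes, in that order (R = Rz(yaw) Ry(pitch) Rx(roll)).
In Python, from bench import bot, solve_ik, imaging gives the robot as it stands. Calls block until the motion is done:
- bot.move_ptp(position, orientation): joint-space move of the TCP to a pose.
- bot.movel(position, rot=None, max_speed=150, threshold=None): straight line of the TCP; rot=None keeps the orientation; max_speed is the mean speed in mm/s. With threshold (N) it stops when the force on the tool has changed by that much, and returns True; else False.
- bot.move_j(angles): joint-space move.
- bot.grip(opening, effort=None): opening from 0.0 (shut) to 1.0 (fully open); effort is the grip in N (None keeps the last); returns when the fingers have stopped.
- bot.dwell(seconds).
- solve_ik(position, orientation): joint angles nearest the present ones, or None.
- bot.get_state(): the state.
- imaging.capture(name): name is "scene" or "side" or "wrist"; returns the picture (480x640x3 uint8, blue, green, red); there is no depth.
- imaging.camera_model(name): a dict with "K" (3x3 intrinsics, pixels), "position" and "rotation" of the camera in the world. Camera axes: x right, y up, looking along -z (the intrinsics and any distortion apply to the point x, -y, -z); pixel columns grow to the right and rows downward; lengths in mm; the calibration is good to about 2 mm. The wrist camera is an equidistant fisheye: a pixel r from the principal point sees the ray r / f radians off the axis. A picture is of the moment at which its call begins: read the wrist's pose just before it. camera_model takes no time and is no camera call; for the wrist camera it gives the pose at the moment of the call.
A pose or a line that the arm cannot do raises bot.IKError and nothing moves.
- bot.sign_off(): hands the job in, once; it reports no verdict.
The state is a dict: "t": time; "qpos": joint angles; "joint_velocities": joint speeds; "effort": joint torques, N m; "tcp_pos": TCP position; "orientation": TCP orientation; "contact_force": force on the tool from outside, world axes, zero at the start; "wrist_torque": the same for the moment, N m; "opening": opening from 0.0 (shut) to 1.0 (fully open).
Only numpy, scipy, OpenCV 4.12 (cv2) and the standard library are available. Lean on these libraries where they do the work, as an engineer would, in place of code of your own. Each camera call takes 0.05 s, during which the arm holds its last target.

TASK

First hold the scraper block and sweep every brown offcut off the platform into the open scrap drawer at its left side; push that drawer fully home, set the scraper back upright on its mat, and put every white carton into the crate. Once the platform is clear, walk the heavy crate forward by pushing its two near corners in turn, left corner first, then right, then left and so on, swinging it about 10 degrees to each side of square (never past 20), until it sits square against the stop bar between the lines. Never lift or tip the crate, do not press on its label window, and leave the keyboard, label roll and scanner alone.

Things in the scene. Friction and masses are not known exactly. Their poses are not given: they have to be found in the camera images.
- bay: fixed weigh platform: aluminium plate on a grey housing, flat top 60 mm above the table. Origin at table height; it spans x = -180 to +180, y = -150 to +150 mm. x points away from the robot (yaw within 0.12 rad). A dark stop bar, 40 mm tall, runs along y at its far end, near face at x = +155 mm. Two black lines at y = +-130 mm frame the crate's final place, centred at x = 85, y = 0
- mark: short black diagonal line printed in the near left corner of the platform, fixed, flat; its x axis lies 45 degrees counter-clockwise of the platform's x axis
- drawer (a joint): the scrap drawer in the platform's left (+y) side: metres it stands open, 0 = fully home with its front flush with the platform's side, 0.13 = fully out; slides along the platform's y with about 2.5 N of friction and stays where it is left
- drawer_front (a point): middle of the outside of the scrap drawer's front, 25 mm above the table; the front is 176 mm long (along x) and reaches from 4 to 47 mm above the table
- drawer_floor (a point): centre of the scrap drawer's inner floor, 7 mm above the table; axes as the platform's. Inside 168 (x) x 154 (y) mm; rims 40 mm, front 47 mm above the table. Its open part sticks out from under the platform's left edge, so what is swept over that edge there falls in
- crate: heavy open black plastic crate, about 2 kg, 140 (x) x 200 (y) x 55 (z) mm, walls and floor 6 mm; stands on the near part of the platform. Origin at the centre of its underside, x away from the robot, y left. Its near face (x = -70 mm) has grey patches at the corners for pushing, 85 mm either side of the middle
- window: fragile label window in the middle of the crate's near face: white frame 80 mm wide, 36 mm tall, standing 12 mm proud of the face (to x = -82 mm of the crate), origin at its foot 12 mm above the crate's underside; it moves with the crate and must not be pressed
- scraper_c (a point): scraper block, centre (29 mm above its underside): white foot 120 (x) x 48 (y) x 18 (z) mm with a wooden grip 100 x 24 x 40 mm on top, 58 mm tall in all, 220 g; x along its length; starts standing on the black mat
- mat: thin black rubber mat for the scraper, flat on the table left of the platform, 170 x 110 mm, origin at its centre
- carton1_c (a point): centre of white product carton 1 (may be absent), 46 (x) x 52 (y) x 62 (z) mm, 100 g, rigid; starts standing on the table right of the platform, its narrow 46 mm side roughly along the world's y
- carton2_c (a point): centre of white product carton 2 (may be absent), 46 (x) x 52 (y) x 62 (z) mm, 100 g, rigid; starts standing on the table right of the platform, its narrow 46 mm side roughly along the world's y
- carton3_c (a point): centre of white product carton 3 (may be absent), 46 (x) x 52 (y) x 62 (z) mm, 100 g, rigid; starts standing on the table right of the platform, its narrow 46 mm side roughly along the world's y
- chip1_c (a point): centre of brown offcut 1 (may be absent): a stiff board scrap 36 x 26 x 10 mm, 12 g; starts flat on the platform between crate and stop bar
- chip2_c (a point): centre of brown offcut 2 (may be absent): a stiff board scrap 36 x 26 x 10 mm, 12 g; starts flat on the platform between crate and stop bar
- chip3_c (a point): centre of brown offcut 3 (may be absent): a stiff board scrap 36 x 26 x 10 mm, 12 g; starts flat on the platform between crate and stop bar
- chip4_c (a point): centre of brown offcut 4 (may be absent): a stiff board scrap 36 x 26 x 10 mm, 12 g; starts flat on the platform between crate and stop bar
- keyboard: keyboard 130 x 360 x 20 mm on the far left, bystander, origin under its centre
- label_roll: roll of labels, 100 mm across, 60 mm tall, bystander, origin under its centre
- scanner: hand scanner on its stand, 90 x 70 x 112 mm, bystander, origin under its centre
There are look-alikes about, which are no part of the job. Of the things like the part that bears scraper_c, leave any that is pink or turquoise; of the rest the larger one is meant.

How it is judged:
By the outcome, as a careful person would: the job done as asked, in the order asked, and still so for the second after the job is handed in, with the robot touching nothing.
Of carton1, carton2, carton3 only 1 to 3 are there at a start; the rules pass over those that are not, and their reading is None.
Of chip1, chip2, chip3, chip4 only 2 to 4 are there at a start; the rules pass over those that are not, and their reading is None.
At some moment in a run one of scraper, carton1, carton2, carton3 may be knocked a few centimetres aside while the robot is not near it.
Once in a run the grip may slacken for a moment while it holds something.
It also fails if it takes over 210 s, if anything falls off the work surface, if the arm or the gripper's body presses on something with over 40 N, if the wrist force passes 120 N, or if a joint passes its speed limit or range.

## Working session

There is one attempt and no reset: what is moved stays moved. The work goes in short steps, each a Python script; the robot and the scene stay as the last script left them, time stands still between calls to the robot, and variables do not carry over. Pictures are saved under pics/ and viewed, and the job is handed in when it is done.

```bash
ls; mkdir -p pics; python3 - <<'E'
from bench import bot, solve_ik, imaging
import cv2
s=bot.get_state(); print(s)
for n in ["scene","side","wrist"]:
    m=imaging.camera_model(n); print(n,m)
    cv2.imwrite(f"pics/{n}0.png",imaging.capture(n))
E
```

```text
pics
{'t': 0.0, 'qpos': array([-1.47419690e+00,  3.26935462e-01, -1.93610532e-01,  1.05199255e+00,
       -1.61238775e-05,  1.43658177e+00]), 'joint_velocities': array([-0.00049855,  0.00085755,  0.00048783, -0.00053159, -0.00078178,
        0.00025286]), 'effort': array([-5.60836797e-04, -4.43400300e+01,  2.62437755e+01,  1.55703927e-02,
       -2.44761150e-04,  1.79387172e-06]), 'tcp_pos': array([ 125.76430019, -534.81869966,  230.49630484]), 'orientation': array([-3.13986394e+00, -2.17151199e-04,  2.30813808e-01]), 'contact_force': array([-0.78772051,  0.9080388 ,  0.21695128]), 'wrist_torque': array([-0.00129425, -0.0075795 ,  0.07285333]), 'opening': 0.9981716705647505}
scene {'K': array([[502.66950008,   0.        , 319.43272661],
       [  0.        , 502.66950008, 239.82426034],
       [  0.        ,   0.        ,   1.        ]]), 'position': array([1114.68849703,  281.83558383, 1082.99047849]), 'rotation': array([ 6.11528530e-01, -8.10504629e-04,  1.96999463e+00])}
side {'K': array([[440.49033532,   0.        , 323.50599958],
       [  0.        , 440.49033532, 241.33587674],
       [  0.        ,   0.        ,   1.        ]]), 'position': array([240.35606521, 957.41592834, 657.9585818 ]), 'rotation': array([ 1.01371766, -0.01630738, -2.88114547])}
wrist {'K': array([[371.64829954,   0.        , 323.36476567],
       [  0.        , 371.64829954, 242.00145175],
       [  0.        ,   0.        ,   1.        ]]), 'position': array([ 201.64111228, -517.69421541,  373.68651641]), 'rotation': array([-3.11219730e-01,  8.12684195e-04, -1.34033564e+00])}
```

View pics/scene0.png

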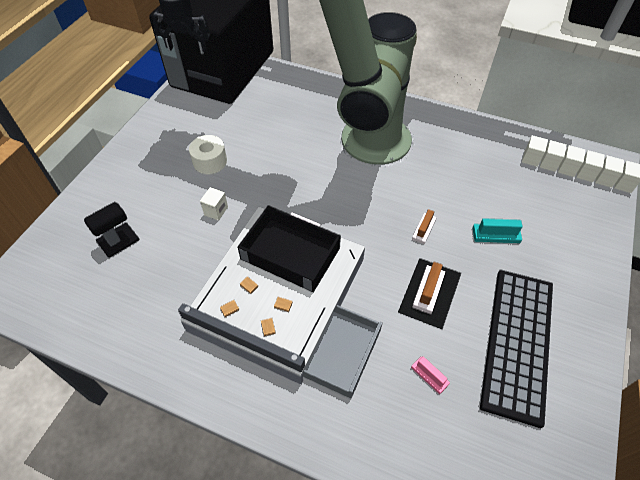

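View pics/side0.png

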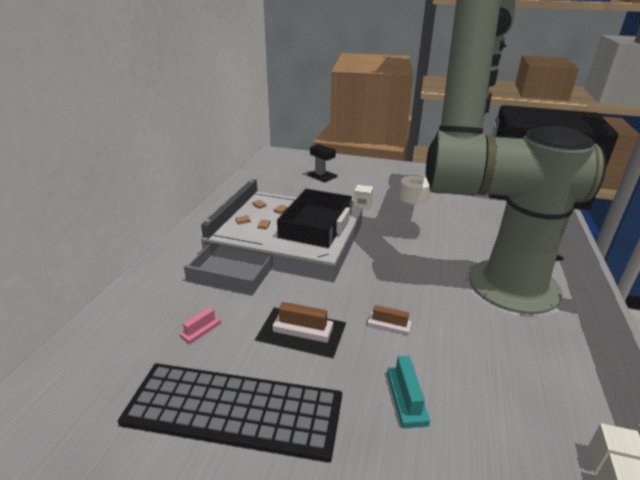

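View pics/wrist0.png

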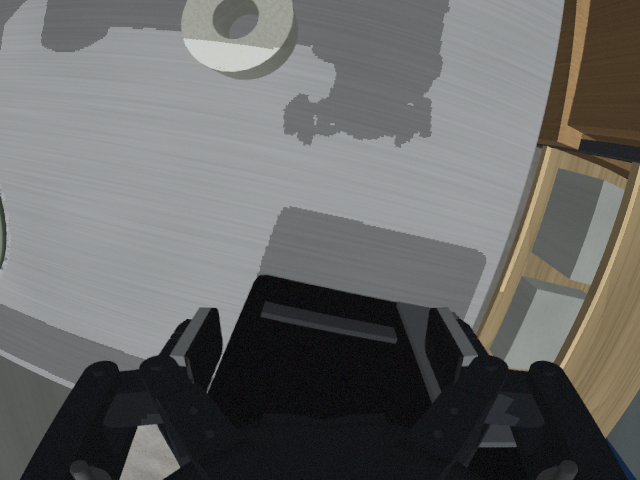

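```bash
cat > h.py <<'E'
from bench import bot, solve_ik, imaging
import cv2, numpy as np
from scipy.spatial.transform import Rotation as Ro
def ray(m,u,v,fish=False):
    K=m["K"]; x=(u-K[0,2])/K[0,0]; y=(v-K[1,2])/K[1,1]
    if fish:
        r=np.hypot(x,y); d=np.array([x/r*np.sin(r),-y/r*np.sin(r),-np.cos(r)]) if r>1e-9 else np.array([0,0,-1.])
    else: d=np.array([x,-y,-1.])
    return np.array(m["position"]),Ro.from_euler("xyz",m["rotation"]).apply(d)
def onplane(m,u,v,z,fish=False):
    p,d=ray(m,u,v,fish); return p+d*(z-p[2])/d[2]
def tri(a,b):
    (p,d),(q,e)=a,b; d=d/np.linalg.norm(d); e=e/np.linalg.norm(e)
    A=np.array([[1,-d@e],[d@e,-1]]); s=np.linalg.solve(A,[(q-p)@d,(q-p)@e])
    x,y=p+s[0]*d,q+s[1]*e; return (x+y)/2,np.linalg.norm(x-y)
def proj(m,P,fish=False):
    c=Ro.from_euler("xyz",m["rotation"]).inv().apply(np.array(P)-m["position"])
    x,y,z=c[0],-c[1],-c[2]; K=m["K"]
    if fish:
        r=np.hypot(x,y); t=np.arctan2(r,z); return K[0,0]*t*x/r+K[0,2],K[1,1]*t*y/r+K[1,2]
    return K[0,0]*x/z+K[0,2],K[1,1]*y/z+K[1,2]
E
python3 - <<'E'
from h import *
im=cv2.imread("pics/scene0.png")
cv2.imwrite("pics/s0a.png",cv2.resize(im[180:400,165:475],None,fx=2.5,fy=2.5,interpolation=cv2.INTER_CUBIC))
im=cv2.imread("pics/side0.png")
cv2.imwrite("pics/d0a.png",cv2.resize(im[150:350,170:450],None,fx=2.8,fy=2.8,interpolation=cv2.INTER_CUBIC))
m=imaging.camera_model("scene")
for n,p in dict(mat=(430,292),small=(425,227),teal=(498,232),pink=(430,375),carton=(213,215)).items(): print(n,onplane(m,*p,0))
E
```

```text
mat [453.1366863  298.12012942   0.        ]
small [265.8852495  231.76896855   0.        ]
teal [206.27374387 415.35745999   0.        ]
pink [656.20631842 355.10072481   0.        ]
carton [ 451.42604057 -311.80512594    0.        ]
```

View pics/s0a.png

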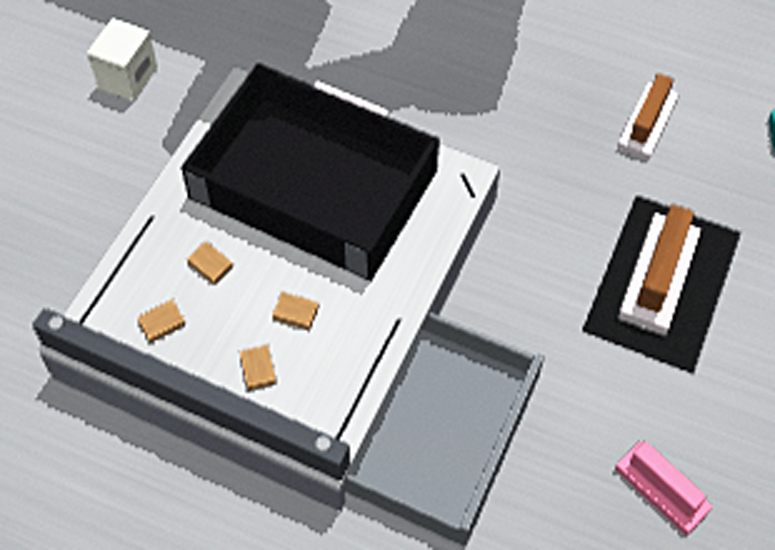

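View pics/d0a.png

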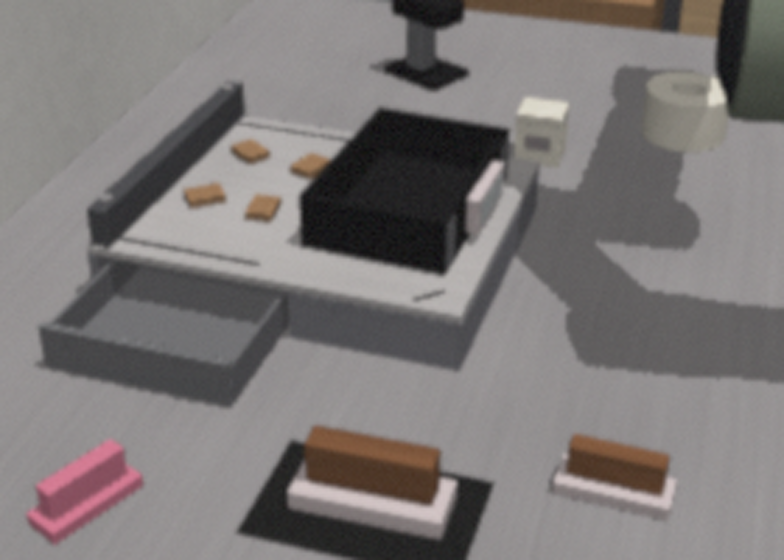

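```bash
python3 - <<'E'
from h import *
m=imaging.camera_model("scene"); sd=imaging.camera_model("side")
im=cv2.imread("pics/scene0.png")
f=lambda x,y:(165+(x+.5)/2.5-.5,180+(y+.5)/2.5-.5)
P={}
for n,p,z in [("nearleft",(499,172),60),("lineL_near",(399,320),60),("lineL_far",(338,440),60),("lineR_near",(152,217),60),("lineR_far",(82,322),60),
 ("bar_topnear_R",(52,309),100),("bar_topnear_L",(349,447),100),("nearright_a",(198,124),60),
 ("crate fr",(184,170),115),("crate fl",(367,240),115),("crate nl",(438,140),115),("crate nr",(258,65),115),
 ("drw fl",(465,528),47),("drw nl",(542,358),47),("mark1",(462,175),60),("mark2",(474,195),60)]:
    P[n]=onplane(m,*f(*p),z); print(n,P[n].round(1))
for a,b in [("lineL_near","lineL_far"),("lineR_near","lineR_far"),("bar_topnear_R","bar_topnear_L"),("crate fr","crate fl"),("crate nr","crate nl"),("crate nl","crate fl")]:
    d=P[b]-P[a]; print(a,b,np.degrees(np.arctan2(d[1],d[0])),np.linalg.norm(d))
hsv=cv2.cvtColor(im,cv2.COLOR_BGR2HSV)
mask=cv2.inRange(hsv,(8,100,100),(22,255,255)); mask[:230]=0; mask[:,:190]=0; mask[:,350:]=0
for c in cv2.findContours(mask,0,1)[0]:
    if cv2.contourArea(c)>20:
        (u,v),wh,a=cv2.minAreaRect(c); print("chip",(u,v),onplane(m,u,v,68).round(1))
E
```

```text
nearleft [434.5 115.4  60. ]
lineL_near [622.6  87.1  60. ]
lineL_far [748.7  83.   60. ]
lineR_near [ 613.  -173.2   60. ]
lineR_far [ 736.3 -177.    60. ]
bar_topnear_R [ 750.3 -189.9  100. ]
bar_topnear_L [765.  101.5 100. ]
nearright_a [ 497.7 -184.3   60. ]
crate fr [ 583.1 -146.4  115. ]
crate fl [586.3  40.5 115. ]
crate nl [459.2  58.7 115. ]
crate nr [ 443.7 -138.5  115. ]
drw fl [773.2 209.3  47. ]
drw nl [601.5 218.2  47. ]
mark1 [452.   83.2  60. ]
mark2 [469.3 102.3  60. ]
lineL_near lineL_far -1.8816164542411367 126.20433225218716
lineR_near lineR_far -1.7679090586688644 123.4195886897452
bar_topnear_R bar_topnear_L 87.11436074302509 291.77458387378067
crate fr crate fl 88.99587501569934 186.94692730644775
crate nr crate nl 85.51370485738204 197.7874459867117
crate nl crate fl -8.140866716000406 128.4578383526651
chip (267.6764831542969, 326.29412841796875) [717.1  -8.6  68. ]
chip (229.00001525878906, 307.5) [ 709.5 -109.3   68. ]
chip (282.6100769042969, 303.6330261230469) [653.7  -2.2  68. ]
chip (248.25003051757812, 284.2500305175781) [639.  -97.3  68. ]
```

```bash
python3 - <<'E'
from h import *
bot.move_ptp([480,60,330],[np.pi,0,np.pi])
s=bot.get_state(); print(s["t"],s["tcp_pos"],s["qpos"])
m=imaging.camera_model("wrist"); im=imaging.capture("wrist"); print(m)
np.save("w1.npy",np.r_[m["position"],m["rotation"]])
cv2.imwrite("pics/w1.png",im); cv2.imwrite("pics/w1b.png",cv2.resize(im,(800,600)))
E
```

```text
2.6333 [480.0969109   59.32330928 329.8394651 ] [-2.96434102e-02  1.53081505e-01 -1.67796471e-01  1.25017441e+00
 -2.40869550e-04 -2.82991004e-02]
{'K': array([[371.64829954,   0.        , 323.36476567],
       [  0.        , 371.64829954, 242.00145175],
       [  0.        ,   0.        ,   1.        ]]), 'position': array([401.25980309,  58.95052622, 472.94201256]), 'rotation': array([-3.10566294e-01,  1.00400609e-03,  1.56910897e+00])}
```

View pics/w1b.png

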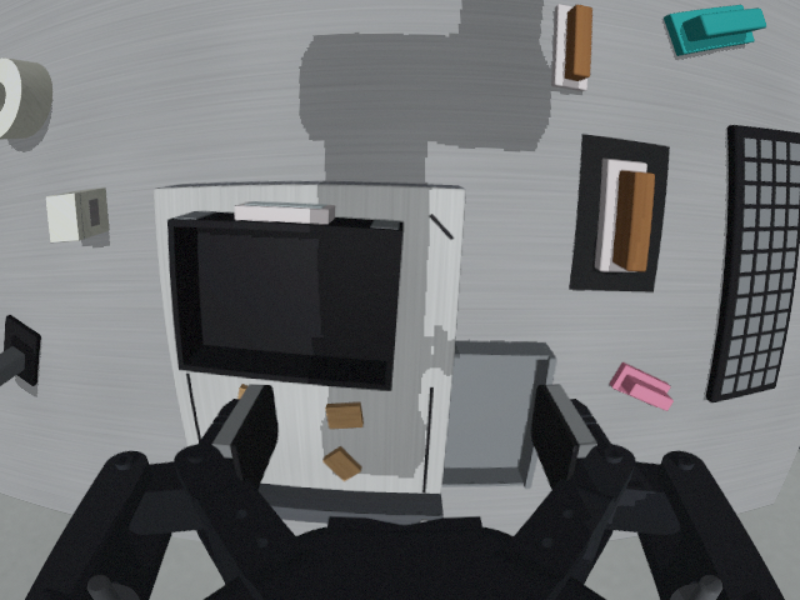

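```bash
python3 - <<'E'
from h import *
a=np.load("w1.npy"); K=imaging.camera_model("wrist")["K"]; m=dict(K=K,position=a[:3],rotation=a[3:])
f=lambda x,y:((x+.5)/1.25-.5,(y+.5)/1.25-.5)
for n,p,z in [("nl",(464,187.5),60),("nr",(155,188.5),60),("fl?",(441,494),60),("lineLn",(431.5,388),60),("lineLf",(426,492),60),("lineRn",(188,374),60),
 ("cr nl",(404,223),115),("cr nr",(171,219),115),("cr fl",(391,390),115),("cr fr",(180,370),115),
 ("bar top near L",(443,490),100),
 ("drw nl",(555,345),47),("drw fl",(530,487),47),("mat1",(583,135),0),("mat2",(669,147),0),("mat3",(655,292),0),("mat4",(570,290),0),
 ("wood nL",(655,173),58),("wood nR",(620,170),58),("wood fR",(616,270),58),("wood fL",(648,272),58),
 ("cartonT1",(46,196),62),("cartonT2",(77,190),62),("cartonT3",(81,241),62),("cartonT4",(50,242),62),("mark1",(431,216),60),("mark2",(452,238),60)]:
    print(n,onplane(m,*f(*p),z,True).round(1))
E
```

```text
nl [426.7 111.4  60. ]
nr [ 416.8 -184.1   60. ]
fl? [765.9 100.3  60. ]
lineLn [624.   85.5  60. ]
lineLf [762.4  82.8  60. ]
lineRn [ 614.  -174.3   60. ]
cr nl [451.4  58.3 115. ]
cr nr [ 441.9 -138.1  115. ]
cr fl [596.2  46.6 115. ]
cr fr [ 581.9 -151.2  115. ]
bar top near L [725.   98.1 100. ]
drw nl [584.1 213.7  47. ]
drw fl [772.8 210.1  47. ]
mat1 [369.1 245.5   0. ]
mat2 [371.1 353.9   0. ]
mat3 [540.3 353.2   0. ]
mat4 [538.6 241.6   0. ]
wood nL [402.3 302.5  58. ]
wood nR [402.9 262.7  58. ]
wood fR [500.9 267.1  58. ]
wood fL [502.2 305.   58. ]
cartonT1 [ 409.8 -334.5   62. ]
cartonT2 [ 408.5 -285.2   62. ]
cartonT3 [ 463.5 -287.4   62. ]
cartonT4 [ 461.6 -336.7   62. ]
mark1 [452.7  82.2  60. ]
mark2 [472.6 101.4  60. ]
```

```bash
python3 - <<'E'
from h import *
bot.move_ptp([452,291,200],[np.pi,0,np.pi])
s=bot.get_state(); print(s["t"],s["tcp_pos"],s["qpos"])
m=imaging.camera_model("wrist"); im=imaging.capture("wrist")
np.save("w2.npy",np.r_[m["position"],m["rotation"]])
cv2.imwrite("pics/w2.png",im); cv2.imwrite("pics/w2b.png",cv2.resize(im[150:450,160:480],(800,750))[:600])
cv2.imwrite("pics/w2c.png",cv2.resize(im,(800,600)))
E
```

```text
3.725 [452.84479657 290.38322038 200.65538499] [ 4.33302411e-01  3.25979551e-01 -2.74731493e-01  9.69063464e-01
 -6.22144459e-04  4.34301774e-01]
```

View pics/w2c.png

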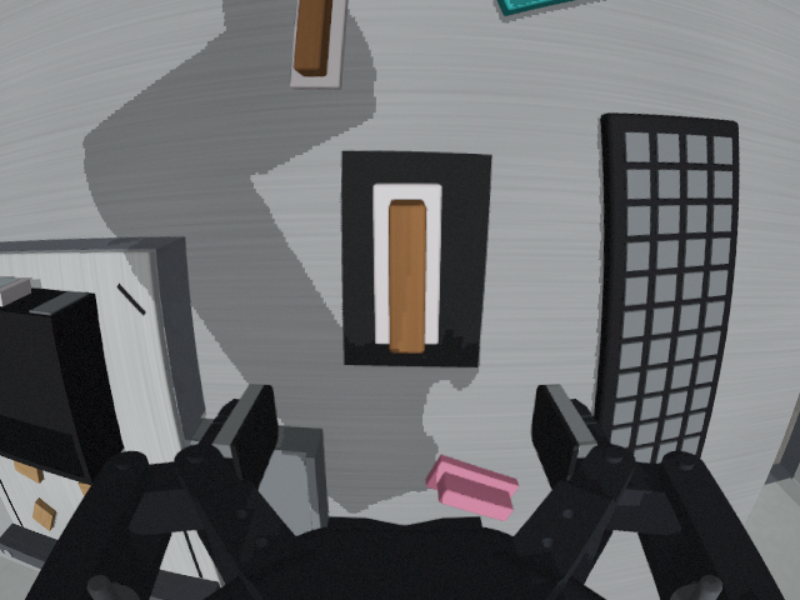

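```bash
python3 - <<'E'
from h import *
a=np.load("w2.npy"); K=imaging.camera_model("wrist")["K"]; m=dict(K=K,position=a[:3],rotation=a[3:])
f=lambda x,y:((x+.5)/1.25-.5,(y+.5)/1.25-.5)
for n,p,z in [("w1",(389,206),58),("w2",(426,206),58),("w3",(390,353),58),("w4",(424,353),58),("f1",(374,184),18),("f2",(441.5,184),18),("f3",(375,344),18),("f4",(439,344),18),
 ("m1",(342.5,151),0),("m2",(491.5,154.5),0),("m3",(478,367),0),("m4",(345,364.5),0)]:
    print(n,onplane(m,*f(*p),z,True).round(1))
E
```

```text
w1 [403.6 280.3  58. ]
w2 [403.6 303.   58. ]
w3 [501.5 279.9  58. ]
w4 [501.5 302.8  58. ]
f1 [392.1 268.6  18. ]
f2 [392.1 315.5  18. ]
f3 [511.9 267.2  18. ]
f4 [512.  315.9  18. ]
m1 [368.1 244.5   0. ]
m2 [370.2 353.8   0. ]
m3 [540.6 350.3   0. ]
m4 [538.  240.7   0. ]
```

```bash
cat >> h.py <<'E'
O=np.array([601.7,-42.4]); YAW=-0.0335
def W(x,y,z):
    c,s=np.cos(YAW),np.sin(YAW); return [O[0]+c*x-s*y,O[1]+s*x+c*y,z]
def L(p):
    c,s=np.cos(YAW),np.sin(YAW); d=np.array(p[:2])-O; return np.array([c*d[0]+s*d[1],-s*d[0]+c*d[1]])
D=lambda yaw=YAW+np.pi:[np.pi,0,yaw]
def st(t=""):
    s=bot.get_state(); print(t,"t%.1f"%s["t"],s["tcp_pos"].round(1),"F",s["contact_force"].round(1),"op%.3f"%s["opening"],"q6 %.2f"%s["qpos"][5]); return s
def snap(cam,name,crop=None,fx=1):
    m=imaging.camera_model(cam); im=imaging.capture(cam); np.save(f"{name}.npy",np.r_[m["position"],m["rotation"]]); cv2.imwrite(f"pics/{name}_raw.png",im)
    o=im if crop is None else im[crop[1]:crop[3],crop[0]:crop[2]]
    cv2.imwrite(f"pics/{name}.png",cv2.resize(o,None,fx=fx,fy=fx,interpolation=cv2.INTER_CUBIC)); return m,im
E
python3 - <<'E'
from h import *
bot.move_ptp([452.3,291.6,90],D(np.pi))
bot.movel([452.3,291.6,25],D(np.pi),max_speed=100)
st("down"); bot.grip(0.0,90); st("gripped")
bot.movel([452.3,291.6,180],D(np.pi),max_speed=200); st("up")
bot.move_ptp(W(76,-115,170),D()); st("over")
snap("scene","s1",(165,120,475,400),2.5); snap("side","d1",(150,80,450,350),2.5)
E
```

```text
down t5.1 [453.  291.9  25.8] F [-0.5  0.7  0.4] op1.000 q6 0.44
gripped t5.7 [452.5 291.9  25.4] F [-0.7  0.5  4.3] op0.268 q6 0.44
up t6.6 [451.4 291.1 178.7] F [ 0.1 -0.4 -2.6] op0.266 q6 0.44
over t8.4 [ 673.9 -158.3  170.1] F [ 0.3 -0.7 -2. ] op0.268 q6 -0.31
```

View pics/s1.png

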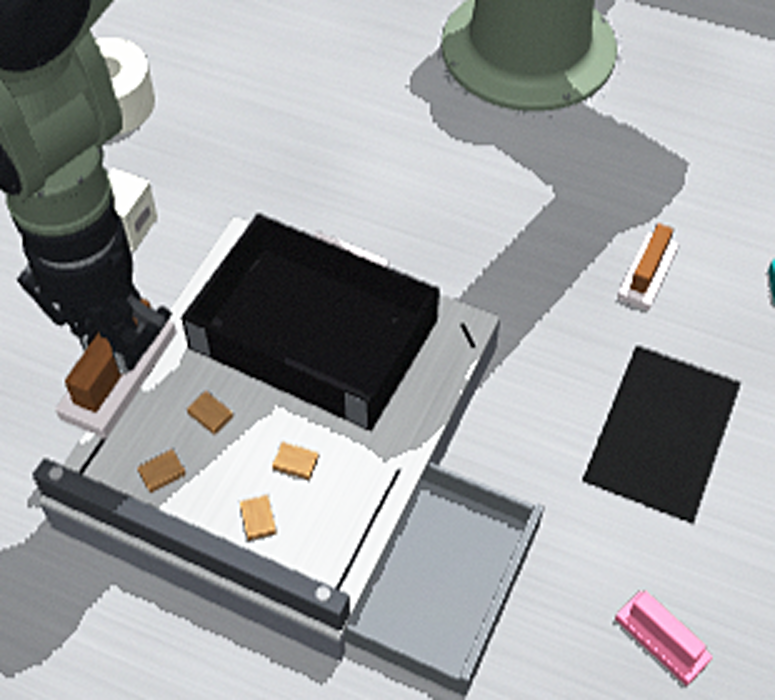

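View pics/d1.png

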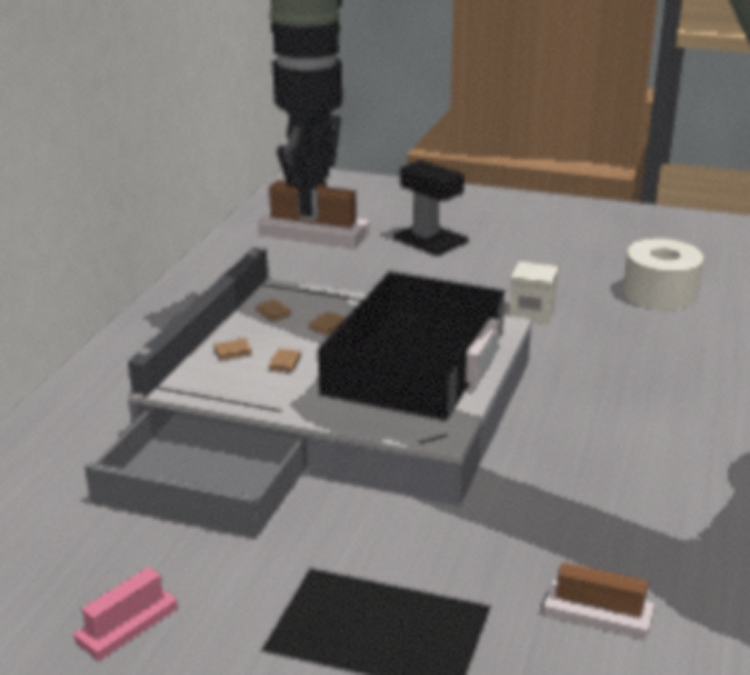

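```bash
python3 - <<'E'
from h import *
bot.movel(W(76,-115,95),D(),max_speed=150)
hit=bot.movel(W(76,-115,78),D(),max_speed=20,threshold=4); s=st(f"hit{hit}")
z=s["tcp_pos"][2]+1.8
bot.movel(W(76,-115,z),D(),max_speed=40); st("start")
bot.movel(W(76,60,z),D(),max_speed=110); st("mid")
snap("scene","s2",(165,120,475,400),2.5)
bot.movel(W(76,143,z),D(),max_speed=80); st("end")
snap("scene","s3",(165,120,475,400),2.5)
E
```

```text
hitTrue t9.7 [ 674.1 -159.9   85.4] F [ 0.6 -0.1  3.6] op0.266 q6 -0.31
start t10.0 [ 673.5 -159.8   86.8] F [ 0.6 -0.1 -1.5] op0.264 q6 -0.31
mid t11.7 [679.7  14.4  87.2] F [-0.4  0.3 -3.3] op0.269 q6 -0.05
end t13.0 [682.5  97.4  87.2] F [-0.8  0.1 -1.2] op0.270 q6 0.07
```

View pics/s2.png

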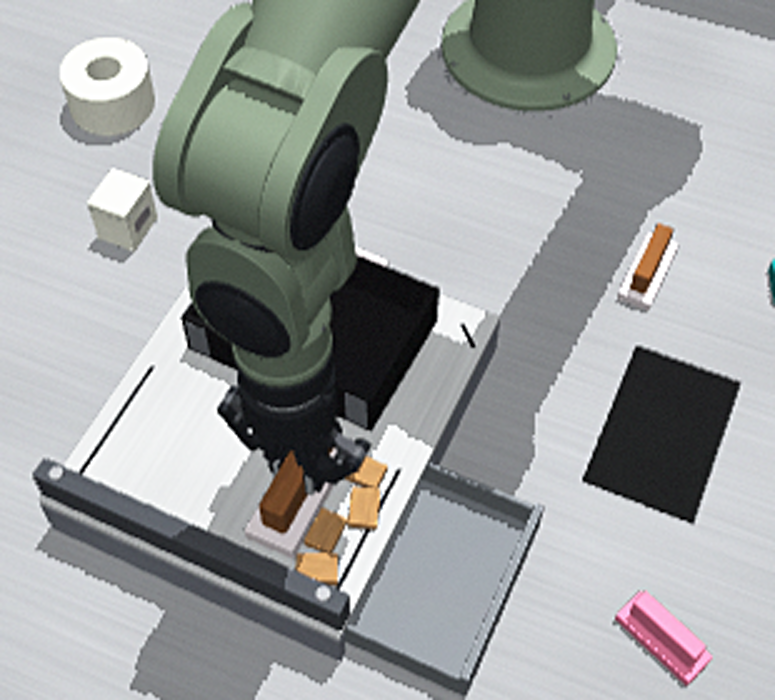

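View pics/s3.png

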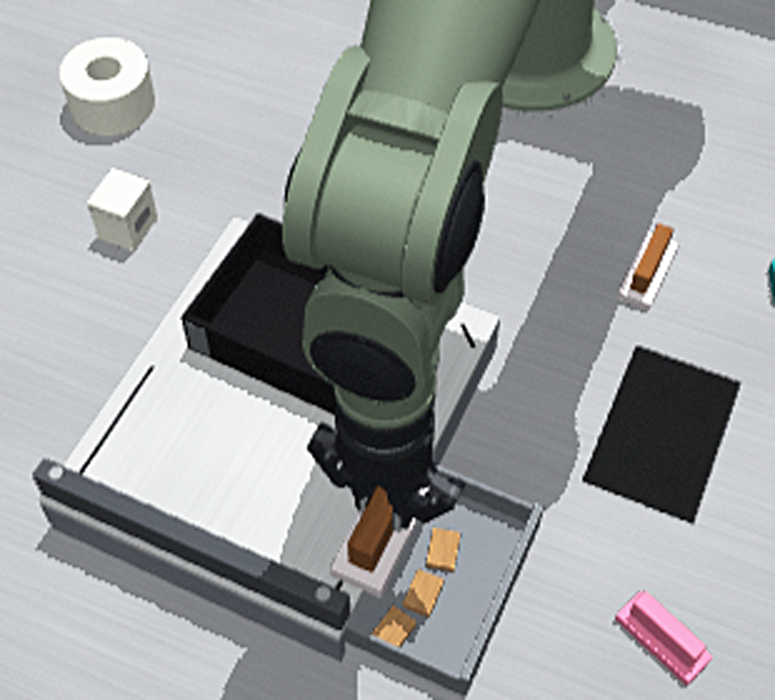

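```bash
python3 - <<'E'
from h import *
bot.movel(W(76,152,87),D(),max_speed=60)
bot.movel(W(76,152,165),D(),max_speed=180)
Rt=Ro.from_euler("z",YAW)*Ro.from_euler("x",-0.25)*Ro.from_euler("z",-YAW)*Ro.from_euler("xyz",D())
e=list(Rt.as_euler("xyz")); print(e)
print(solve_ik(W(68,305,42),e),solve_ik(W(68,178,42),e))
bot.move_ptp(W(68,305,150),e); st()
snap("scene","s4",(165,120,475,400),2.5); snap("side","d4",(150,80,450,350),2.5)
E
```

```text
[np.float64(-2.8915926535897936), np.float64(0.0), np.float64(3.1080926535897926)]
[ 0.35966001  0.89660032  0.28881498  1.06052457 -0.23056519  0.40446053] [ 0.19407015  0.79388201  0.07641605  0.91087471 -0.24342212  0.23461064]
 t14.6 [678.5 261.1 147.4] F [-0.4 -1.1 -1.7] op0.267 q6 0.40
```

View pics/s4.png

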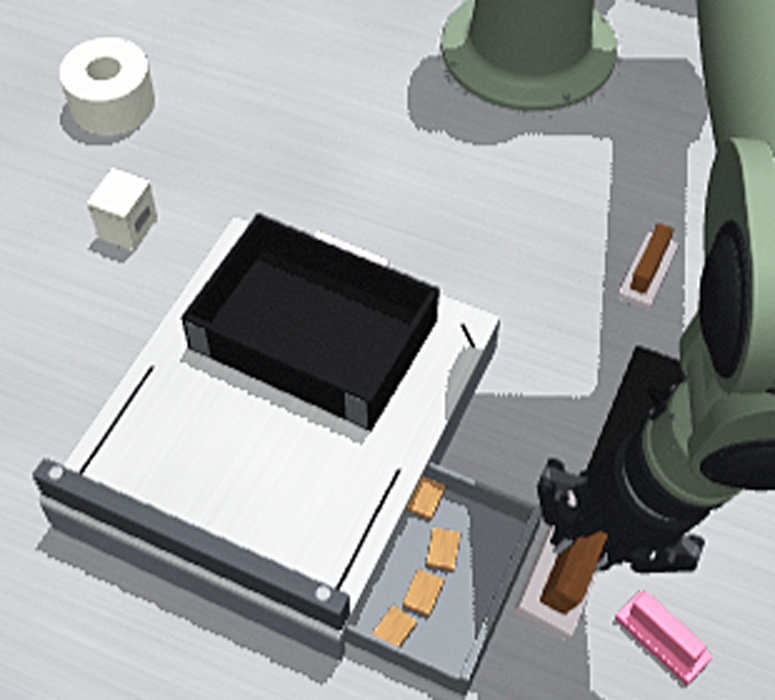

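View pics/d4.png

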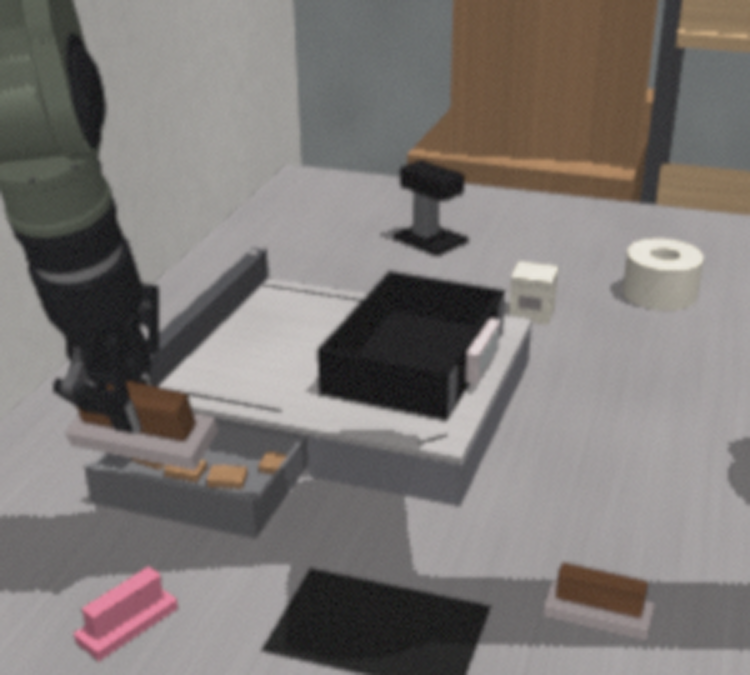

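```bash
python3 - <<'E'
from h import *
e=[-2.8915926535897936,0,3.1080926535897926]
bot.movel(W(68,305,42),e,max_speed=150)
st("down")
h=bot.movel(W(68,195,42),e,max_speed=100,threshold=25); s=st(f"{h}"); print(L(s["tcp_pos"]))
h=bot.movel(W(68,172,42),e,max_speed=25,threshold=15); s=st(f"{h}"); print(L(s["tcp_pos"]))
snap("scene","s5",(165,120,475,400),2.5)
E
```

```text
down t15.5 [680.9 260.1  43.3] F [-0.3  0.4 -2.1] op0.271 q6 0.40
False t16.8 [676.  150.1  41.7] F [ 0.1  0.5 -1.8] op0.267 q6 0.26
[ 67.84848294 194.87339826]
True t17.6 [675.1 133.4  41.3] F [ 0.2  0.5 -1.6] op0.271 q6 0.23
[ 67.44482142 178.19148862]
```

View pics/s5.png

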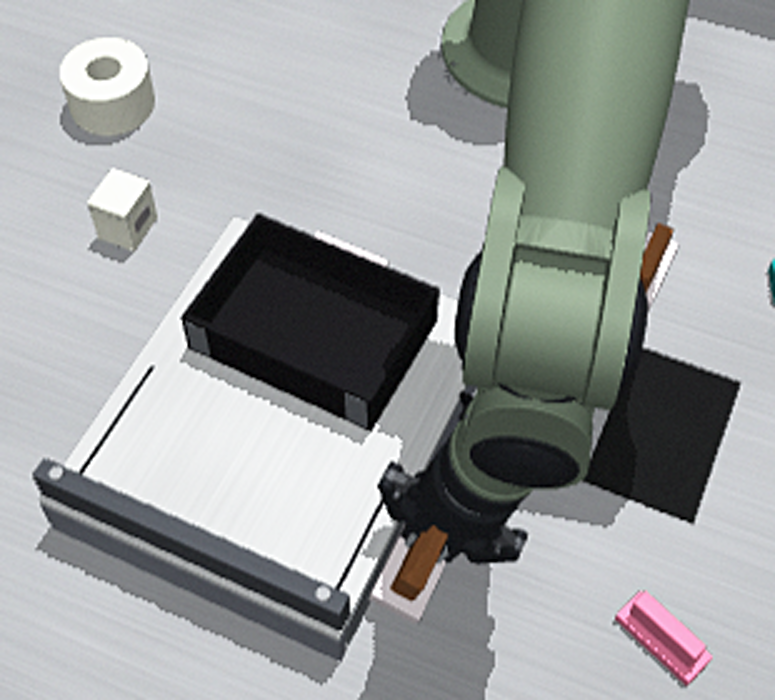

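```bash
python3 - <<'E'
from h import *
e=[-2.8915926535897936,0,3.1080926535897926]
h=bot.movel(W(68,172,42),e,max_speed=25,threshold=22); s=st(f"{h}"); print(L(s["tcp_pos"]))
bot.movel(W(68,225,42),e,max_speed=150); 
bot.movel(W(68,235,150),e,max_speed=200)
bot.move_ptp([454,297,140],D(np.pi-0.01)); st("over mat")
snap("scene","s6",(165,120,475,400),2.5); snap("side","d6",(150,80,450,380),2.5)
E
```

```text
False t18.1 [674.6 133.   40.8] F [-1.4 14.9 -3.7] op0.268 q6 0.23
[ 66.99245316 177.73354359]
over mat t20.2 [455.2 296.9 139.8] F [ 1.  -0.2 -1.2] op0.267 q6 0.45
```

View pics/s6.png

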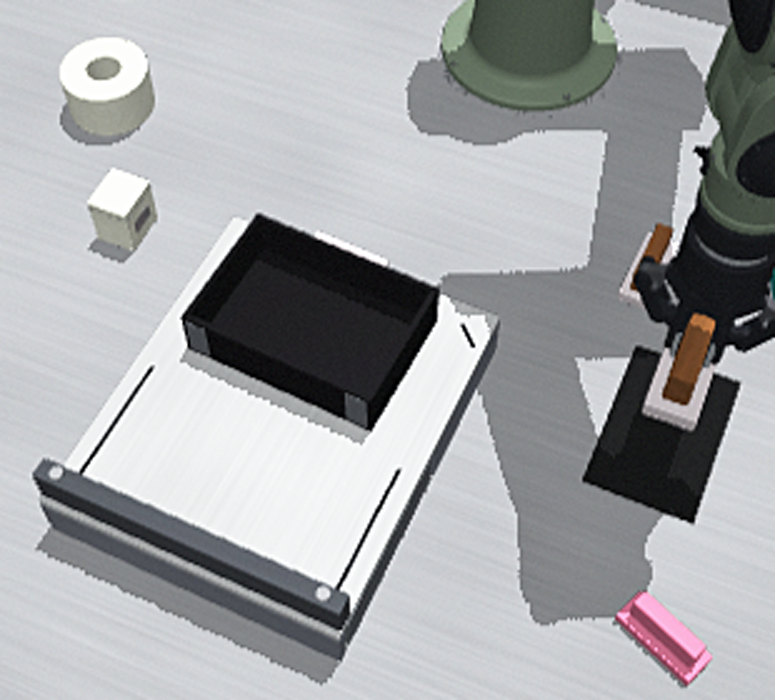

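View pics/d6.png

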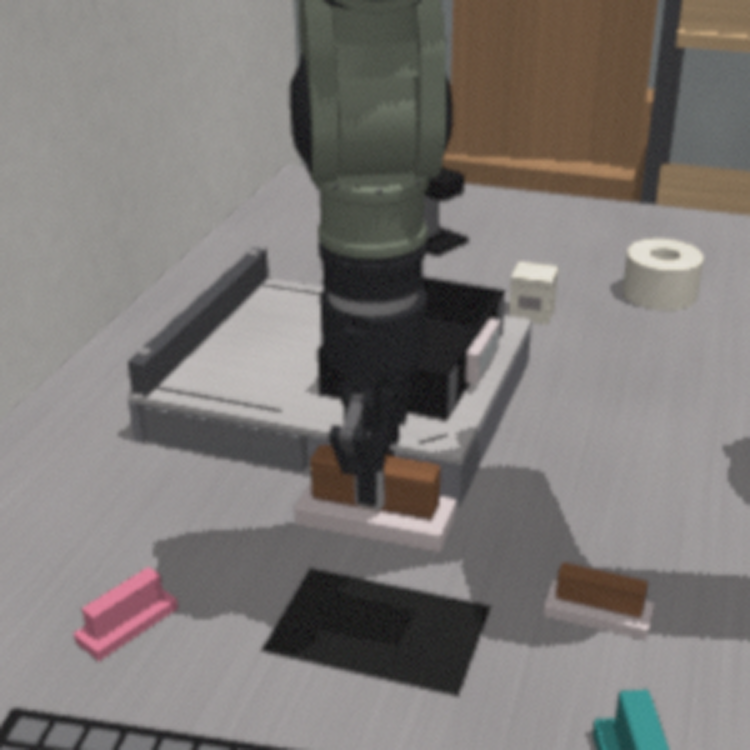

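```bash
python3 - <<'E'
from h import *
e=D(np.pi-0.01)
bot.movel([454,297,40],e,max_speed=150)
h=bot.movel([454,297,18],e,max_speed=20,threshold=5); s=st(f"{h}")
bot.grip(1.0); st("open")
bot.movel([454,297,160],e,max_speed=180)
bot.move_ptp([430,150,230],D(np.pi)); st()
snap("scene","s7",(165,120,475,400),2.5); snap("side","d7",(150,80,450,380),2.5)
E
```

```text
True t21.9 [453.9 297.   25.4] F [-0.7  0.4  5.2] op0.270 q6 0.45
open t22.5 [453.  296.6  24.6] F [0.5 0.1 0.2] op1.000 q6 0.45
 t24.1 [430.  150.3 229.3] F [ 0.3  0.9 -0.3] op0.999 q6 0.17
```

View pics/s7.png

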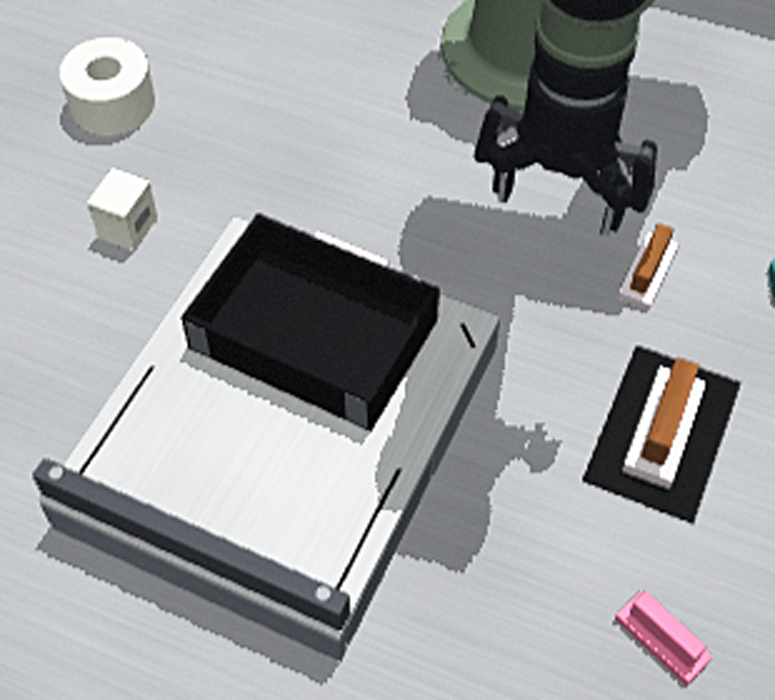

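View pics/d7.png

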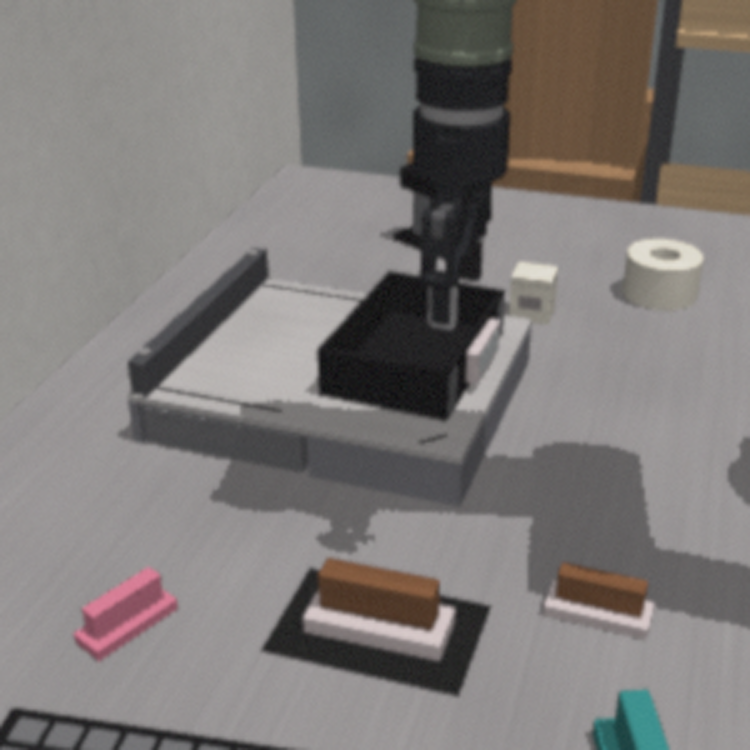

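```bash
python3 - <<'E'
from h import *
bot.move_ptp([436,-311,210],D(np.pi)); st()
snap("wrist","w3",None,1.25)
E
```

```text
t25.9 [ 436.4 -310.   210. ] F [ 0.7 -0.   0. ] op1.002 q6 -0.76
```

View pics/w3.png

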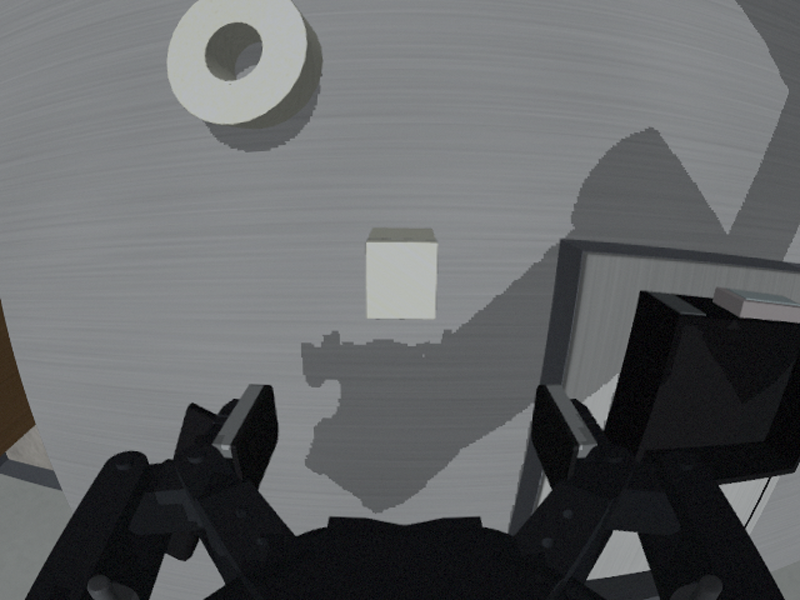

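```bash
python3 - <<'E'
from h import *
a=np.load("w3.npy"); K=imaging.camera_model("wrist")["K"]; m=dict(K=K,position=a[:3],rotation=a[3:])
P=[onplane(m,(x+.5)/1.25-.5,(y+.5)/1.25-.5,62,True) for x,y in [(366,241),(437,241),(366,319),(437,319)]]
print(np.round(P,1)); c=np.mean(P,0); print(c)
p=[c[0],c[1]]
bot.movel(p+[90],D(np.pi),max_speed=200)
bot.movel(p+[22],D(np.pi),max_speed=100)
st(); bot.grip(0,60); st("grip")
bot.movel(p+[60],D(np.pi),max_speed=100); st("up60")
bot.movel(p+[190],D(np.pi),max_speed=200); st("up")
snap("scene","s8",(100,60,410,340),2.5)
E
```

```text
[[ 409.9 -335.1   62. ]
 [ 409.9 -290.    62. ]
 [ 462.6 -336.3   62. ]
 [ 462.5 -288.9   62. ]]
[ 436.22375562 -312.55606939   62.        ]
 t27.6 [ 436.7 -313.    22.6] F [-0.5  0.6 -1. ] op1.001 q6 -0.76
grip t28.0 [ 436.8 -313.1   22.7] F [ 0.1 -0.1  5.4] op0.530 q6 -0.76
up60 t28.5 [ 436.1 -312.4   59.8] F [-0.2 -0.  -1.8] op0.529 q6 -0.76
up t29.3 [ 435.5 -311.9  188.6] F [-0.4  0.1 -1.6] op0.532 q6 -0.76
```

View pics/s8.png

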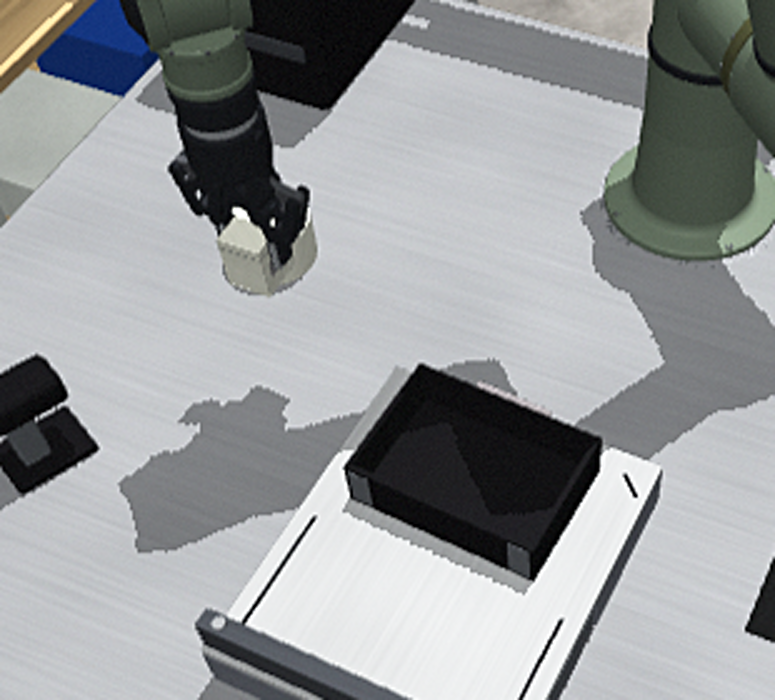

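```bash
python3 - <<'E'
from h import *
e=D(np.pi-0.06); c=[518,-46]
bot.move_ptp(c+[190],e); s=st("over")
bot.movel(c+[105],e,max_speed=150); st()
h=bot.movel(c+[82],e,max_speed=20,threshold=3); st(f"{h}")
bot.grip(0.85); st("open")
bot.movel(c+[190],e,max_speed=150)
bot.move_ptp([360,-40,230],D()); st()
snap("scene","s9",(165,120,475,400),2.5); snap("wrist","w9",None,1.25)
E
```

```text
over t30.5 [517.9 -46.8 189.6] F [-0.4 -0.4 -1.9] op0.532 q6 -0.17
 t31.2 [518.5 -46.8 105.5] F [ 0.4 -0.6 -1. ] op0.535 q6 -0.17
True t32.0 [517.8 -45.9  88.7] F [-1.5  0.9  4. ] op0.534 q6 -0.17
open t32.4 [517.  -45.8  87.9] F [-0.4  0.5  0.7] op0.850 q6 -0.17
 t33.9 [360.5 -40.2 229.9] F [ 0.8 -0.1  0.7] op0.851 q6 -0.28
```

View pics/s9.png

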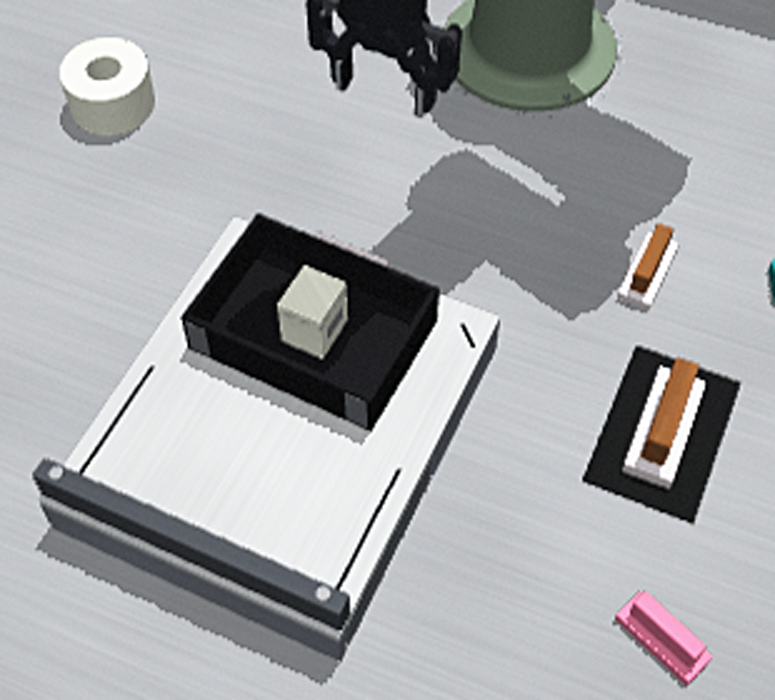

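View pics/w9.png

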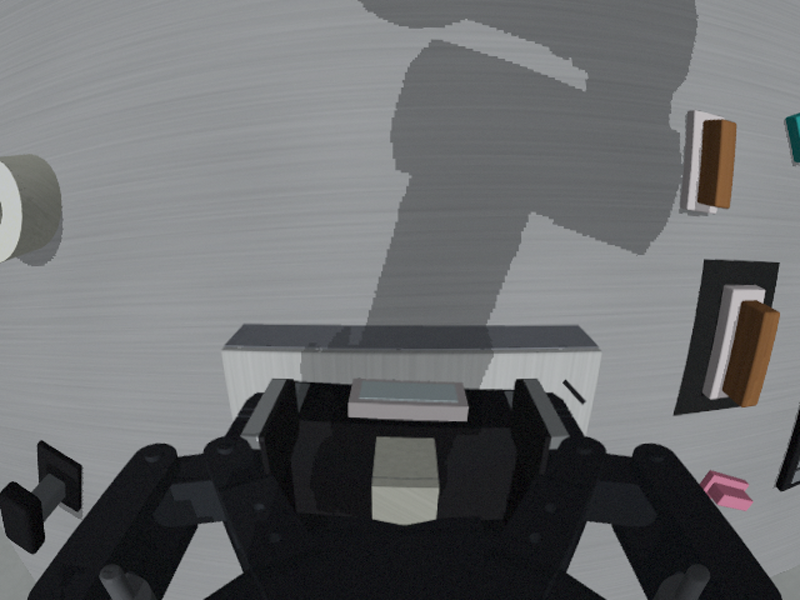

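```bash
cat >> h.py <<'E'
def crate(im=None,dbg=None,xmax=150):
    m=imaging.camera_model("scene")
    if im is None: im=imaging.capture("scene")
    g=im.max(axis=2).astype(np.uint8)
    mask=(g<112).astype(np.uint8)
    v,u=np.nonzero(mask)
    p0=m["position"]; R=Ro.from_euler("xyz",m["rotation"]); K=m["K"]
    d=R.apply(np.c_[(u-K[0,2])/K[0,0],-(v-K[1,2])/K[1,1],-np.ones(len(u))])
    P=p0+d*((60-p0[2])/d[:,2])[:,None]
    c,s=np.cos(YAW),np.sin(YAW); q=P[:,:2]-O; X=c*q[:,0]+s*q[:,1]; Y=-s*q[:,0]+c*q[:,1]
    k=(X<xmax)&(X>-178)&(np.abs(Y)<124); 
    mk=np.zeros_like(mask); mk[v[k],u[k]]=1
    mk=cv2.morphologyEx(mk,cv2.MORPH_OPEN,np.ones((3,3),np.uint8))
    k&=mk[v,u]>0; X,Y=X[k],Y[k]
    # far edge: max X per Y bin
    b=np.arange(-85,80,4); F=[(y,X[(Y>=y)&(Y<y+4)].max()) for y in b if ((Y>=y)&(Y<y+4)).sum()>3]
    F=np.array(F); F[:,0]+=2
    w=np.ones(len(F))
    for _ in range(8):
        a=np.polyfit(F[:,0],F[:,1],1,w=w); r=F[:,1]-np.polyval(a,F[:,0]); w=1/np.maximum(1,np.abs(r)/1.0)
    yaw=-np.arctan(a[0])
    # left edge: max Y per X bin, along rows close to the far edge
    ex=np.array([np.cos(yaw),np.sin(yaw)]); ey=np.array([-ex[1],ex[0]])
    A=X*ex[0]+Y*ex[1]; B=X*ey[0]+Y*ey[1]; f=np.array([a[1],0])@ex
    l=np.median([B[(A>=t)&(A<t+4)].max() for t in np.arange(f-60,f-12,4)])
    C=(f-70)*ex+(l-100)*ey
    if dbg is not None:
        o=im.copy()
        for q in [(70,100),(70,-100),(-70,100),(-70,-100)]:
            w_=C+q[0]*ex+q[1]*ey; uv=proj(m,W(w_[0],w_[1],60)); cv2.circle(o,(int(uv[0]),int(uv[1])),2,(0,0,255),-1)
            uv=proj(m,W(w_[0],w_[1],115)); cv2.circle(o,(int(uv[0]),int(uv[1])),2,(0,255,0),-1)
        cv2.imwrite(f"pics/{dbg}.png",cv2.resize(o[150:430,165:475],None,fx=2.5,fy=2.5))
    return C,np.degrees(yaw),np.abs(r).mean()
E
python3 - <<'E'
from h import *
im=cv2.imread("pics/s9_raw.png"); print(im.max(2)[285:300:3,300:312])
print(crate(im,"c0"))
print(crate(cv2.imread("pics/s3_raw.png")),crate(cv2.imread("pics/scene0.png")),crate(cv2.imread("pics/s7_raw.png")))
E
```

```text
[[  7   6  11  60  71  71  69  70  69  68  71  64]
 [168 174 152 150 102  49  50  67  68  70  74  73]
 [163 163 164 168 164 165 165 172 164 145 101  34]
 [230 239 240 148 153 158 163 161 164 164 153 158]
 [241 241 238 239 243 245 234 237 231 149 238 246]]Traceback (most recent call last):
  File "<stdin>", line 3, in <module>
  File "h.py", line 58, in crate
    l=np.median([B[(A>=t)&(A<t+4)].max() for t in np.arange(f-60,f-12,4)])
                 ~~~~~~~~~~~~~~~~~~~~~^^
    return umr_maximum(a, axis, None, out, keepdims, initial, where)
ValueError: zero-size array to reduction operation maximum which has no identity
```

```bash
sed -i 's/xmax=150/xmax=128/; s/np.abs(Y)<124/np.abs(Y)<125/' h.py
python3 - <<'E'
s=open('h.py').read()
s=s.replace("    k&=mk[v,u]>0; X,Y=X[k],Y[k]\n","    n,lab,sta,_=cv2.connectedComponentsWithStats(mk); mk=(lab==1+np.argmax(sta[1:,4]))\n    k&=mk[v,u]>0; X,Y=X[k],Y[k]\n")
open('h.py','w').write(s)
E
python3 - <<'E'
from h import *
im=cv2.imread("pics/s9_raw.png")
print(crate(im,"c0"))
for n in ["s3_raw","scene0","s7_raw"]: print(crate(cv2.imread(f"pics/{n}.png")))
E
```

```text
(array([-83.63128681,  -7.93951204]), np.float64(-2.5889713978168647), np.float64(0.5239343322530112))
(array([-82.09174737,  25.47498392]), np.float64(-2.6079319437990263), np.float64(13.04486843386045))
(array([-83.63128681,  -7.93951204]), np.float64(-2.5889713978168647), np.float64(0.5239343322530112))
(array([-83.63128681,  -7.93951204]), np.float64(-2.5889713978168647), np.float64(0.5239343322530112))
```

View pics/c0.png

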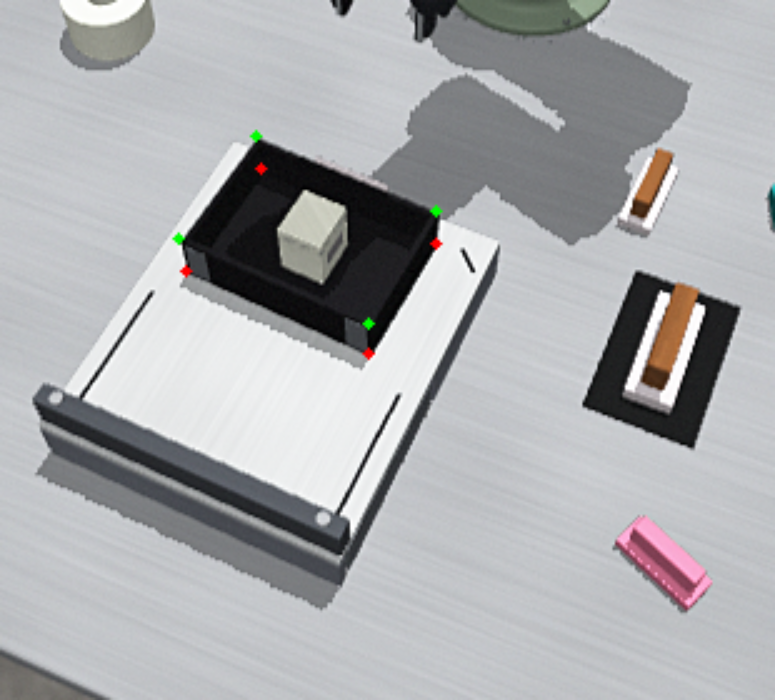

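```bash
cat >> h.py <<'E'
Z=70.; HD=14.5
def T(yaw): return D(np.pi/2+YAW+np.radians(yaw))
def R2(y): y=np.radians(y); return np.array([[np.cos(y),-np.sin(y)],[np.sin(y),np.cos(y)]])
def push(side,C,a,b,rho=55,yb=84,speed=60,shift=0.,gap=10,first=False,retreat=True):
    """swing crate from yaw a to b (deg, local) by pushing near corner `side` (+1 left)"""
    S=C+R2(a)@np.array([-70-HD-gap,side*yb])
    S0=np.array([min(S[0],(C+R2(a)@np.array([-82-20-HD,0]))[0]),S[1]])
    if first: bot.movel(W(S0[0],S0[1],140),T(a),max_speed=200)
    bot.movel(W(S0[0],S0[1],Z),T(a),max_speed=200)
    piv=C+R2(a)@np.array([0,-side*rho]); C2=piv-R2(b)@np.array([0,-side*rho])
    E=C2+R2(b)@np.array([-70-HD,side*yb])+np.array([0,shift])
    bot.movel(W(S[0],S[1],Z),T(a),max_speed=120)
    bot.movel(W(E[0],E[1],Z),T(b),max_speed=speed)
    s=st(f"side{side} pushed"); 
    c=crate(); print("pred",C2.round(1),b,"meas",c[0].round(1),"%.1f"%c[1],"res%.1f"%c[2])
    if retreat:
        B=E-np.array([40,0]); bot.movel(W(B[0],B[1],Z),T(b),max_speed=200)
    return c
E
python3 - <<'E'
from h import *
bot.grip(0,40)
bot.move_ptp(W(-215,70,200),T(-2.6)); st()
c=crate(); print(c)
c=push(1,c[0],c[1],-9,first=True)
print(crate(None,"c1"))
snap("side","d10",(150,80,450,350),2.5)
E
```

```text
t36.3 [389.2  34.7 200.1] F [-0.4  0.1  0.5] op0.001 q6 1.55
(array([-83.60416011,  -7.33958751]), np.float64(-2.5889713978168647), np.float64(0.5239343322530112))
side1 pushed t38.3 [452.5  52.8  70.4] F [-12.    6.   18.3] op0.000 q6 1.71
pred [-77.5  -8. ] -9 meas [-76.6 -10.2] -11.1 res1.2
(array([-76.52291777, -10.03066883]), np.float64(-11.136489608057214), np.float64(1.2073603717397596))
```

View pics/c1.png

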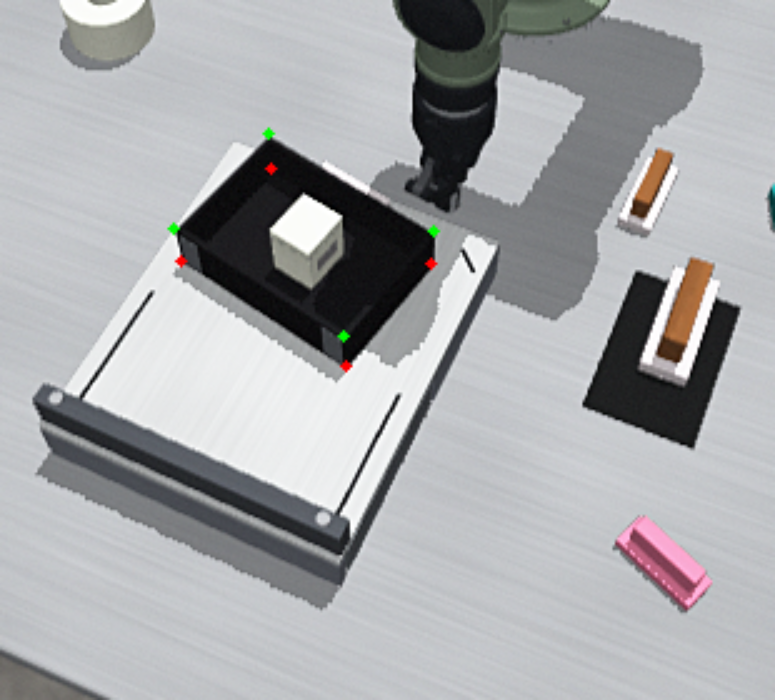

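View pics/d10.png

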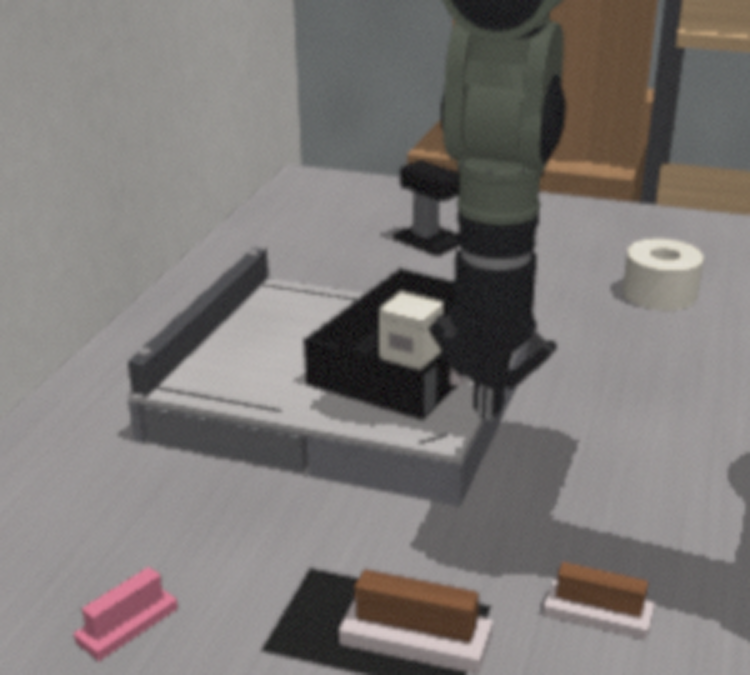

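```bash
python3 - <<'E'
from h import *
s=bot.get_state(); p=list(s["tcp_pos"])
bot.movel([p[0]-20,p[1],190],max_speed=250)
bot.grip(1.0)
bot.move_ptp([440,297,210],D(np.pi)); st()
snap("wrist","w4",None,1.25)
E
```

```text
t41.3 [439.8 296.4 209.8] F [-0.3 -0.7  0.5] op0.998 q6 0.46
```

View pics/w4.png

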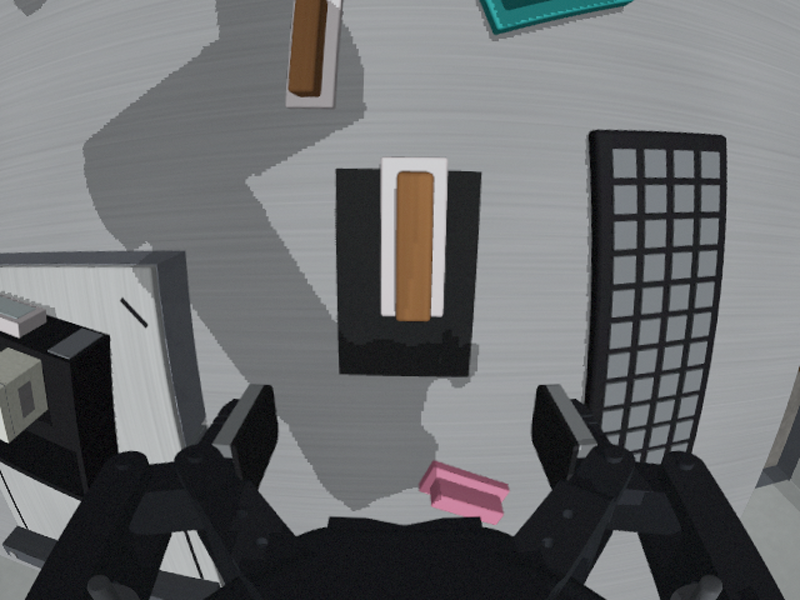

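```bash
python3 - <<'E'
from h import *
a=np.load("w4.npy"); K=imaging.camera_model("wrist")["K"]; m=dict(K=K,position=a[:3],rotation=a[3:])
P=[onplane(m,(x+.5)/1.25-.5,(y+.5)/1.25-.5,58,True) for x,y in [(396,178),(434,178),(397,320),(431,320)]]
print(np.round(P,1)); c=np.mean(P,0)
n=(P[2]+P[3]-P[0]-P[1]); yaw=np.arctan2(n[1],n[0]); print(c,yaw)
p=[c[0],c[1]]; e=D(np.pi+yaw); g=D(np.pi-0.015)
bot.movel(p+[80],e,max_speed=200); bot.movel(p+[25.5],e,max_speed=100)
bot.grip(0,90); st("grip")
bot.movel(p+[45],e,max_speed=100)
bot.movel([454,297,45],g,max_speed=100)
h=bot.movel([454,297,18],g,max_speed=25,threshold=5); st(f"{h}")
bot.grip(1.0)
bot.movel([454,297,160],g,max_speed=200)
bot.move_ptp(W(-240,60,190),D()); st()
snap("scene","s11",(165,120,475,400),2.5); print(crate())
E
```

```text
[[373.5 290.5  58. ]
 [373.4 314.3  58. ]
 [468.  290.6  58. ]
 [468.  313.5  58. ]]
[420.72018951 302.22641751  58.        ] -0.003565702277118355
grip t43.5 [421.  302.5  26. ] F [-0.8  1.2  4.8] op0.269 q6 0.48
True t45.1 [453.8 297.   26. ] F [-0.7 -0.4  4.3] op0.268 q6 0.46
 t47.6 [364.4  25.9 189.9] F [-0.7 -0.6  0.7] op1.002 q6 -0.10
(array([-76.52291777, -10.03066883]), np.float64(-11.136489608057214), np.float64(1.2073603717397596))
```

View pics/s11.png

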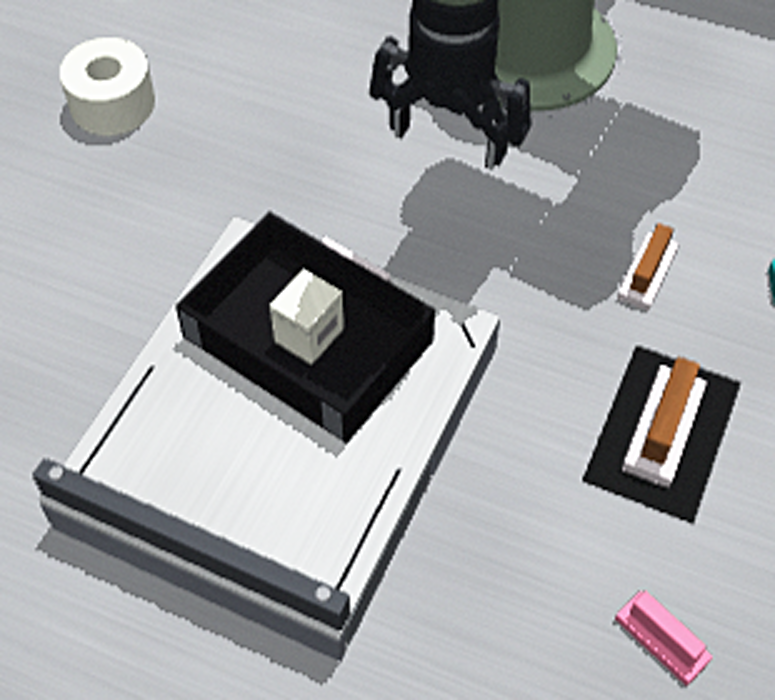

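```bash
sed -i 's/^Z=70.; HD=14.5/Z=84.; HD=11./; s/def T(yaw): return D(np.pi\/2+YAW/def T(yaw): return D(np.pi+YAW/; s/yb=84/yb=82/' h.py
python3 - <<'E'
from h import *
bot.grip(0,40)
c=crate(); print(c)
bot.move_ptp(W(-200,-90,180),T(c[1])); st()
c=push(-1,c[0],c[1],8,first=True,retreat=False)
print(crate(None,"c2"))
snap("side","d12",(150,80,450,350),2.5)
E
```

```text
(array([-76.55174953, -10.17713176]), np.float64(-11.136489608057214), np.float64(1.2073603717397596))
 t49.2 [ 398.3 -125.7  179.7] F [-0.3 -0.9 -1.5] op-0.001 q6 -0.25
side-1 pushed t51.5 [ 468.8 -141.    83.4] F [-5.4  0.1  2.5] op-0.000 q6 -0.55
pred [-58.3 -10.7] 8 meas [-58.7 -10.4] 5.3 res0.7
(array([-58.6589032 , -10.36781432]), np.float64(5.316162355140132), np.float64(0.6581546379654893))
```

View pics/c2.png

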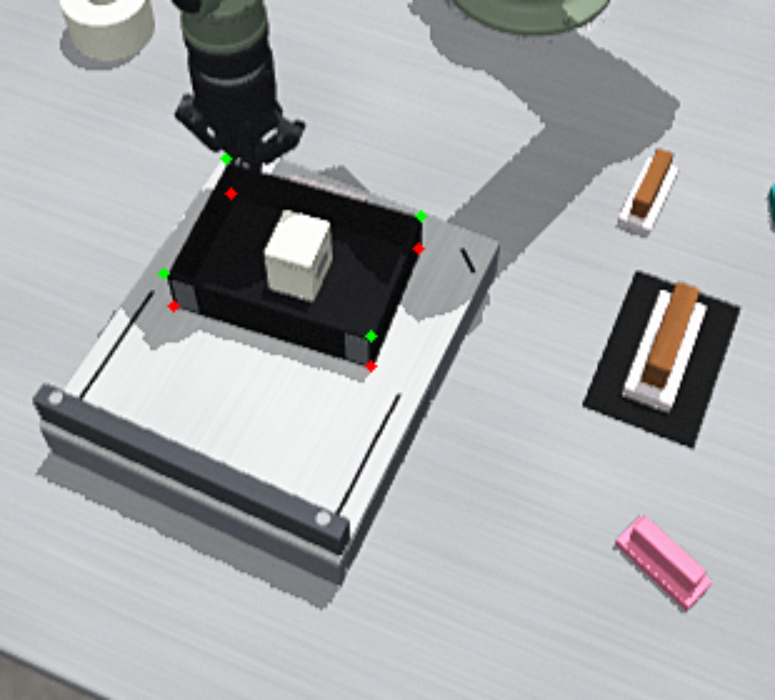

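View pics/d12.png

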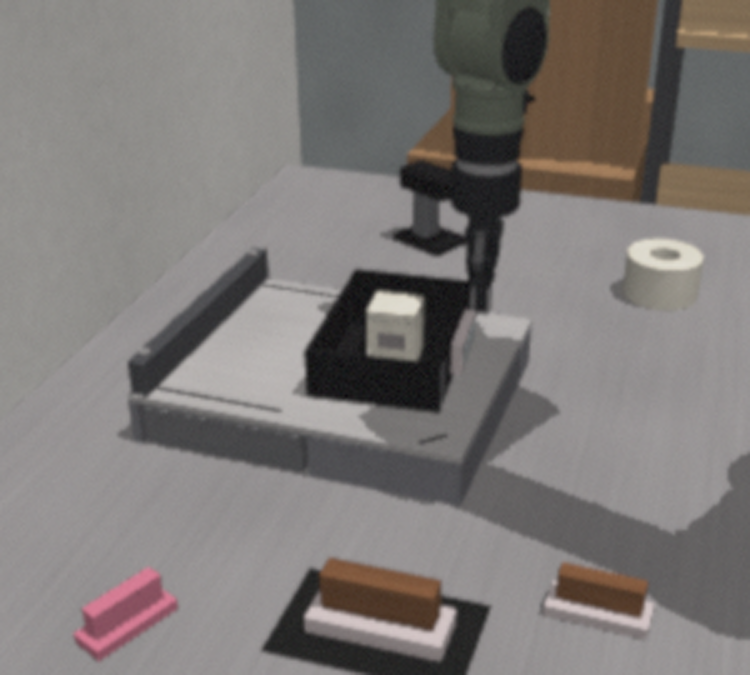

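```bash
python3 - <<'E'
s=open('h.py').read()
s=s.replace("HD=11.","HD=6.5")
s=s.replace("""    s=st(f"side{side} pushed"); 
    c=crate();""","""    s=st(f"side{side} pushed"); c=crate()
    return fin(side,E,b,c,C2,retreat,speed)
def fin(side,E,b,c,C2,retreat=True,speed=60):
    for _ in range(2):
        u=side*(c[1]-b)   # >0: undershoot
        if u>1.2:
            k=np.radians(u)*137; E=E+np.array([k,side*k*70/137]); print("more %.1f at %.1f"%(k,c[1]))
            bot.movel(W(E[0],E[1],Z),T(b),max_speed=speed); c=crate()
""")
s=s.replace("side*yb])+np.array([0,shift])","side*yb])+np.array([0,shift])",1)
open('h.py','w').write(s)
E
sed -n 75,110p h.py
python3 - <<'E'
from h import *
c=crate(); E=L(bot.get_state()["tcp_pos"])
c=fin(-1,E,9.5,c,c[0])
st()
c=push(1,c[0],c[1],-9)
c=push(-1,c[0],c[1],9)
print(crate(None,"c3"))
E
```

```text
if first: bot.movel(W(S0[0],S0[1],140),T(a),max_speed=200)
    bot.movel(W(S0[0],S0[1],Z),T(a),max_speed=200)
    piv=C+R2(a)@np.array([0,-side*rho]); C2=piv-R2(b)@np.array([0,-side*rho])
    E=C2+R2(b)@np.array([-70-HD,side*yb])+np.array([0,shift])
    bot.movel(W(S[0],S[1],Z),T(a),max_speed=120)
    bot.movel(W(E[0],E[1],Z),T(b),max_speed=speed)
    s=st(f"side{side} pushed"); c=crate()
    return fin(side,E,b,c,C2,retreat,speed)
def fin(side,E,b,c,C2,retreat=True,speed=60):
    for _ in range(2):
        u=side*(c[1]-b)   # >0: undershoot
        if u>1.2:
            k=np.radians(u)*137; E=E+np.array([k,side*k*70/137]); print("more %.1f at %.1f"%(k,c[1]))
            bot.movel(W(E[0],E[1],Z),T(b),max_speed=speed); c=crate()
 print("pred",C2.round(1),b,"meas",c[0].round(1),"%.1f"%c[1],"res%.1f"%c[2])
    if retreat:
        B=E-np.array([40,0]); bot.movel(W(B[0],B[1],Z),T(b),max_speed=200)
    return cTraceback (most recent call last):
  File "<stdin>", line 1, in <module>
  File "h.py", line 89
    print("pred",C2.round(1),b,"meas",c[0].round(1),"%.1f"%c[1],"res%.1f"%c[2])
                                                                               ^
IndentationError: unindent does not match any outer indentation level
```

```bash
sed -i 's/^ print("pred"/    print("pred"/; s/np.array(\[40,0\])/np.array([50,0])/; s/gap=10/gap=13/' h.py
python3 - <<'E'
from h import *
c=crate(); E=L(bot.get_state()["tcp_pos"])
c=fin(-1,E,9.5,c,c[0])
st()
c=push(1,c[0],c[1],-9)
c=push(-1,c[0],c[1],9)
print(crate(None,"c3"))
E
```

```text
more 10.0 at 5.3
pred [-58.7 -10.4] 9.5 meas [-55.7 -10.8] 8.7 res0.5
 t52.4 [ 429.4 -145.1   84.6] F [ 0.3  0.1 -0.1] op-0.005 q6 -0.62
side1 pushed t54.8 [500.   43.8  83.2] F [-5.4  1.5  2.5] op0.000 q6 0.13
more 3.2 at -7.7
pred [-38.8 -10.8] -9 meas [-36.  -12.1] -9.0 res1.2
side-1 pushed t57.9 [ 514.3 -144.7   83.4] F [-6.  -0.6  2. ] op0.000 q6 -0.53
pred [-18.7 -12.1] 9 meas [-16.9 -11. ] 7.9 res0.5
(array([-16.83104154, -10.87357858]), np.float64(7.86379756345177), np.float64(0.5291502395027003))
```

View pics/c3.png

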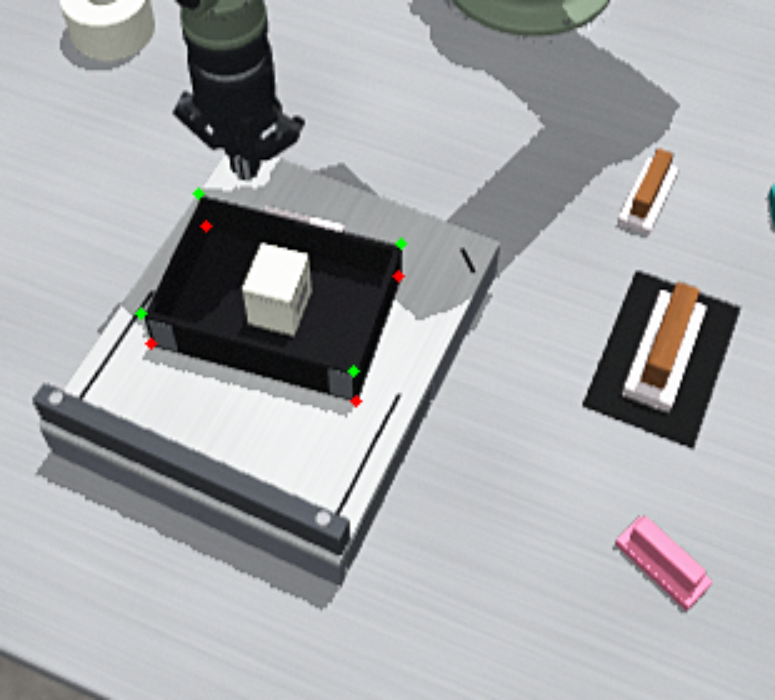

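```bash
python3 - <<'E'
from h import *
c=crate()
c=push(1,c[0],c[1],-8.5,shift=5)
c=push(-1,c[0],c[1],10.5,shift=5)
print(crate(None,"c4"))
E
```

```text
side1 pushed t60.9 [537.3  46.4  83.3] F [-4.4 -0.2  2. ] op-0.000 q6 0.13
pred [ -1.2 -11. ] -8.5 meas [-1.2 -9.4] -8.2 res0.6
side-1 pushed t63.7 [ 552.2 -140.1   83.5] F [-6.  -2.5  3. ] op0.000 q6 -0.53
more 4.9 at 8.5
pred [16.6 -9. ] 10.5 meas [21.9 -4.8] 10.5 res0.6
(array([22.02459106, -4.84023029]), np.float64(10.666502234487266), np.float64(0.5150885403106477))
```

View pics/c4.png

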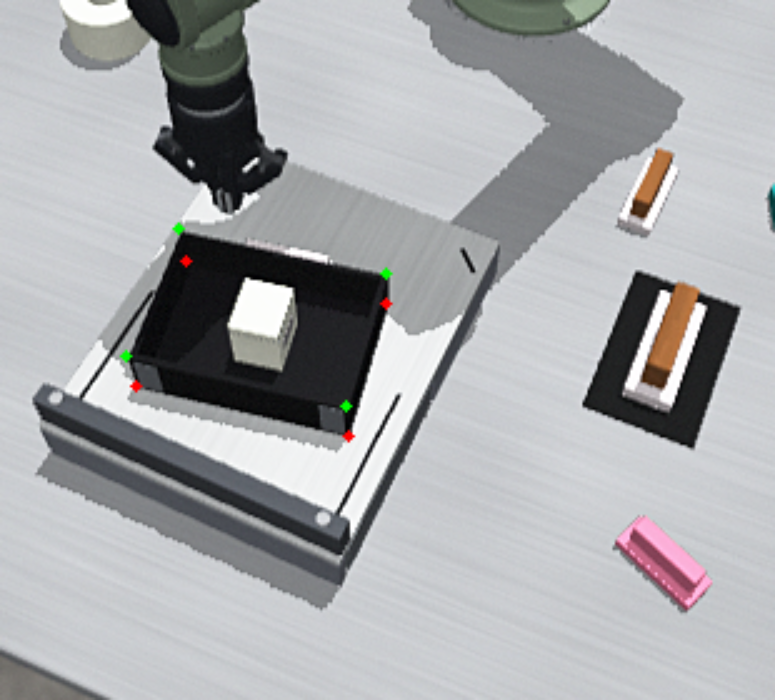

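```bash
python3 - <<'E'
s=open('h.py').read()
s=s.replace("xmax=128","xmax=134").replace("F=np.array(F); F[:,0]+=2","F=np.array(F); F=F[F[:,1]<xmax-3]; F[:,0]+=2")
open('h.py','w').write(s)
E
python3 - <<'E'
from h import *
c=crate(); print(c)
c=push(1,c[0],c[1],-9,shift=4)
print(crate(None,"c5"))
E
```

```text
(array([21.96006355, -4.8034196 ]), np.float64(10.606117314009298), np.float64(0.5164042645658038))
side1 pushed t67.0 [580.4  50.9  83.4] F [-5.5 -0.4  3.9] op0.005 q6 0.15
pred [40.7 -4.5] -9 meas [41.2 -3.7] -8.5 res0.5
(array([41.18669528, -3.63952744]), np.float64(-8.588117296770093), np.float64(0.5035307255421912))
```

View pics/c5.png

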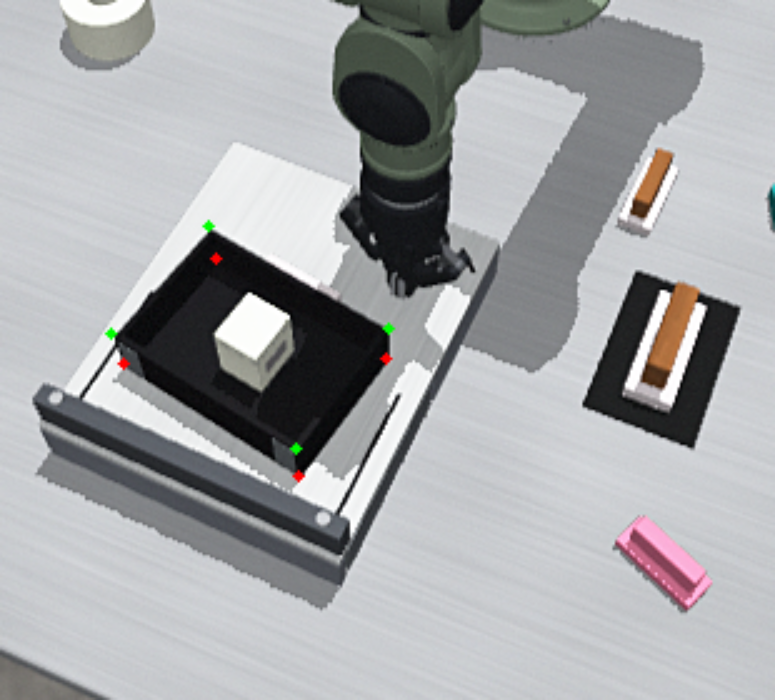

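```bash
python3 - <<'E'
from h import *
c=crate()
c=push(-1,c[0],c[1],8.5)
print(crate(None,"c6"))
snap("wrist","w6",None,1.25)
E
```

```text
side-1 pushed t69.9 [ 590.  -138.5   83.6] F [-5.7 -0.   2.5] op-0.006 q6 -0.47
pred [57.4 -3.7] 8.5 meas [59.2 -2.3] 7.6 res0.5
(array([59.39465634, -2.2770455 ]), np.float64(7.656203696661675), np.float64(0.3094623218387746))
```

View pics/c6.png

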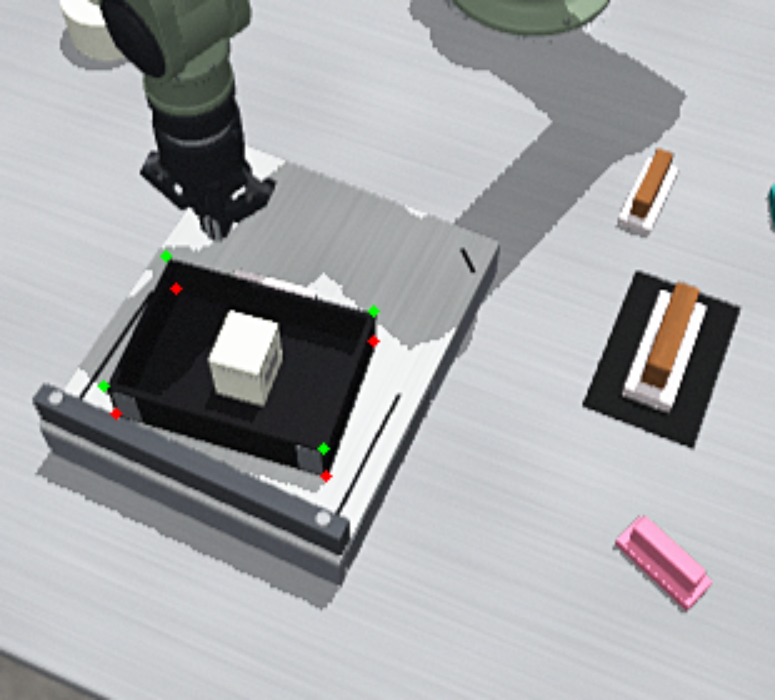

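View pics/w6.png

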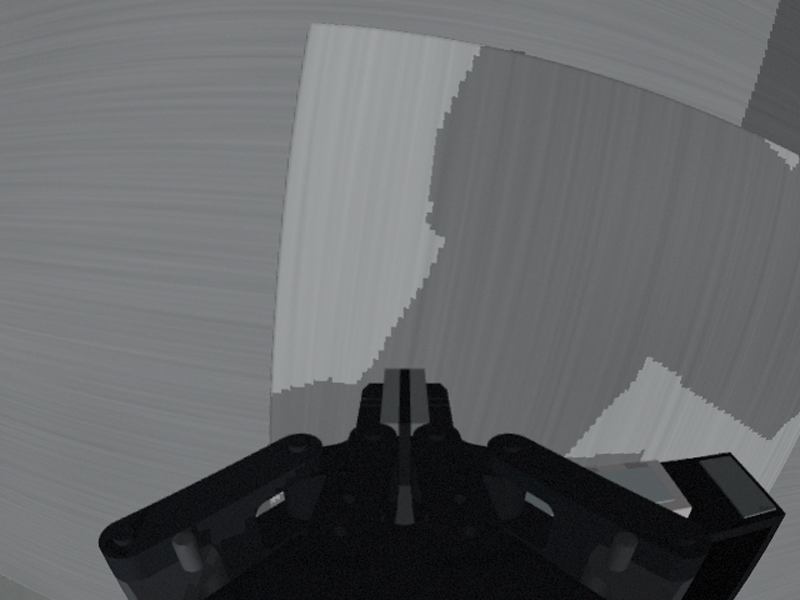

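```bash
python3 - <<'E'
from h import *
c=crate()
c=push(1,c[0],c[1],-6)
print(crate(None,"c7"))
E
```

```text
side1 pushed t72.7 [606.6  45.8  83.5] F [-6.7  2.   4.2] op-0.002 q6 0.09Traceback (most recent call last):
  File "<stdin>", line 3, in <module>
  File "h.py", line 81, in push
    s=st(f"side{side} pushed"); c=crate()
                                  ~~~~~^^
  File "h.py", line 54, in crate
    a=np.polyfit(F[:,0],F[:,1],1,w=w); r=F[:,1]-np.polyval(a,F[:,0]); w=1/np.maximum(1,np.abs(r)/1.0)
    raise TypeError("expected non-empty vector for x")
TypeError: expected non-empty vector for x
```

```bash
python3 - <<'E'
from h import *
p=L(bot.get_state()["tcp_pos"])
bot.movel(W(p[0]-45,p[1],Z),max_speed=200)
bot.movel(W(p[0]-45,20,200),T(0),max_speed=250); st()
snap("scene","s12",(165,150,475,430),2.5); snap("wrist","w12",None,1.25)
E
```

```text
t73.8 [559.3 -20.8 199.2] F [ 0.2  0.3 -0.4] op-0.000 q6 -0.14
```

View pics/s12.png

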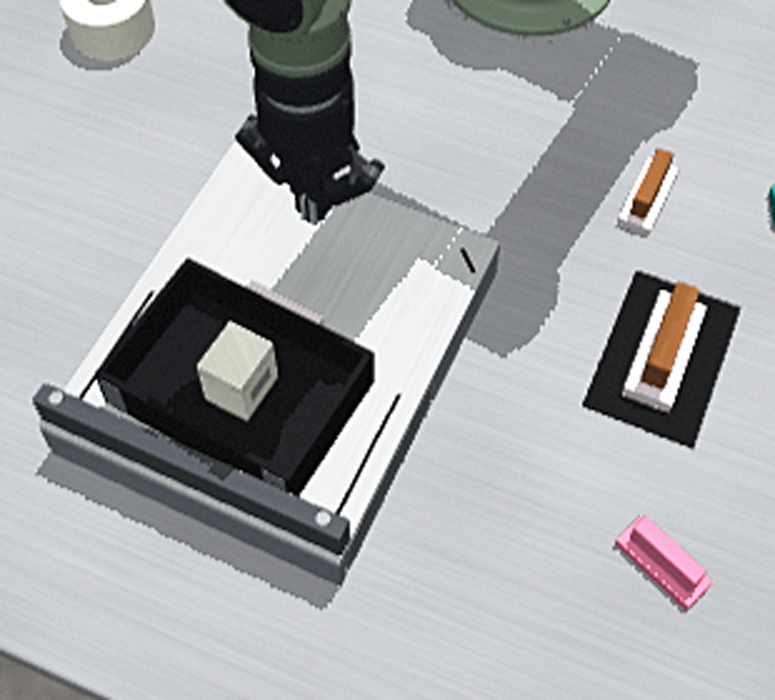

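View pics/w12.png

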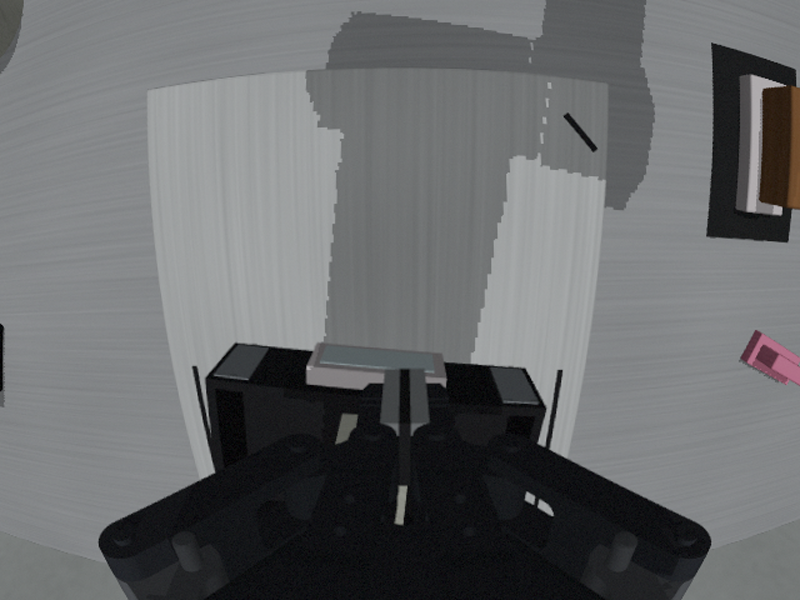

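```bash
cat >> h.py <<'E'
def near(name,R0,L0,z,s=1.25):
    a=np.load(name+".npy"); m=dict(K=imaging.camera_model("wrist")["K"],position=a[:3],rotation=a[3:])
    P=[L(onplane(m,(x+.5)/s-.5,(y+.5)/s-.5,z,True)) for x,y in (R0,L0)]
    d=P[1]-P[0]; yaw=np.arctan2(-d[0],d[1]); C=(P[0]+P[1])/2+70*np.array([np.cos(yaw),np.sin(yaw)])
    print(z,np.round(P,1),"len %.1f"%np.linalg.norm(d),"yaw %.2f"%np.degrees(yaw),"C",C.round(1)); return C,np.degrees(yaw)
E
python3 - <<'E'
from h import *
near("w12",(236,344),(527,369),60); near("w12",(207,379),(545,405.5),115)
m=imaging.camera_model("scene")
f=lambda x,y:(165+(x+.5)/2.5-.5,150+(y+.5)/2.5-.5)
for p in [(189,260),(374,352)]: print(L(onplane(m,*f(*p),115)))
print(L(onplane(m,*f(372,378),60)))
E
```

```text
60 [[ -2.6 -96. ]
 [ 15.5 104.3]] len 201.2 yaw -5.17 C [76.2 -2.2]
115 [[ -3.2 -95.3]
 [ 12.7 101.5]] len 197.5 yaw -4.63 C [74.5 -2.6]
[ -2.54927043 -91.95945571]
[ 13.47422004 104.1083439 ]
[ 11.09574853 100.51033638]
```

```bash
cat >> h.py <<'E'
def seat(side,yaw,xend,thr=16,y=83,lift=True):
    bot.movel(W(-45,side*y,Z),T(yaw),max_speed=220)
    bot.movel(W(-22,side*y,Z),T(yaw),max_speed=150)
    h=bot.movel(W(xend,side*y,Z),T(0),max_speed=40,threshold=thr); s=st(f"seat{side} {h}"); print(L(s["tcp_pos"]))
    p=L(s["tcp_pos"]); bot.movel(W(p[0]-40,p[1],Z),max_speed=200)
def look(n):
    bot.movel(W(-40,10,200),T(0),max_speed=250)
    snap("scene","s"+n,(165,150,475,430),2.5); snap("wrist","w"+n,None,1.25)
E
python3 - <<'E'
from h import *
seat(-1,-5,9)
look("13")
E
```

```text
seat-1 True t75.8 [ 602.8 -126.9   82.8] F [-0.3  0.  -0.7] op-0.002 q6 -0.29
[  3.90888526 -84.44781107]
```

View pics/s13.png

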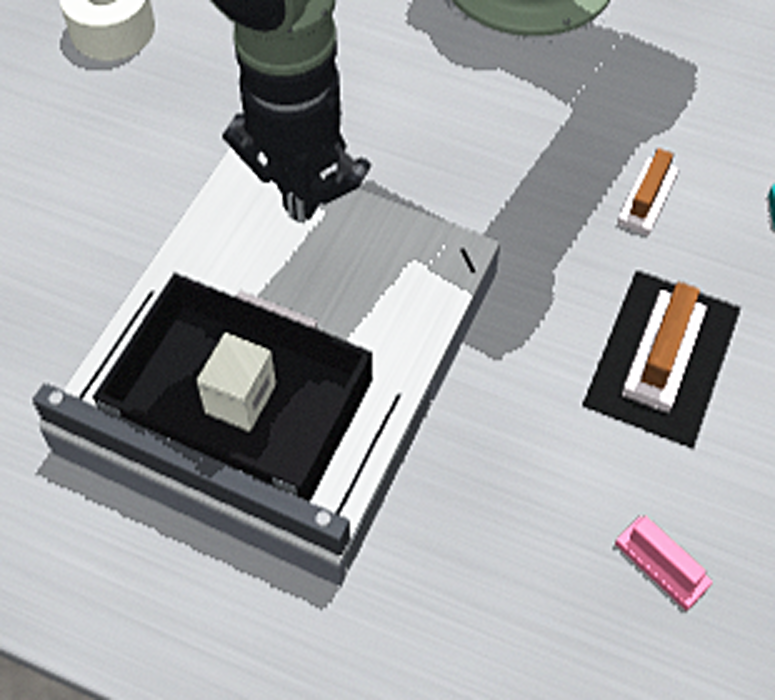

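View pics/w13.png

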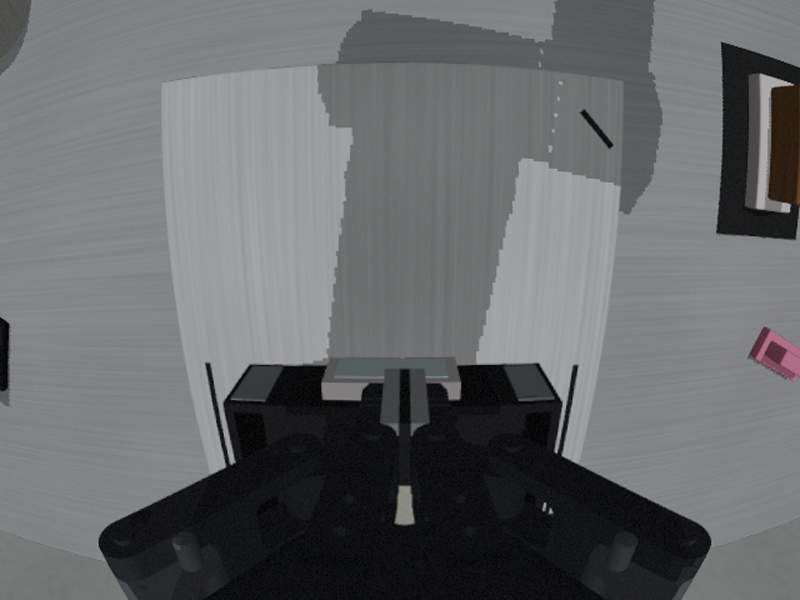

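```bash
python3 - <<'E'
from h import *
near("w13",(252,364.5),(541,363.5),60); near("w13",(223.5,403.5),(562,402.5),115)
E
```

```text
60 [[ 15.9 -97.4]
 [ 14.9 102.8]] len 200.2 yaw 0.29 C [85.4  3.1]
115 [[ 16.  -98.7]
 [ 14.5 100.8]] len 199.4 yaw 0.43 C [85.2  1.6]
```

```bash
python3 - <<'E'
from h import *
seat(1,0,9)
seat(-1,0,9)
look("14")
near
E
```

```text
seat1 False t79.0 [609.8  40.8  83.3] F [-10.2   0.7   6.6] op-0.004 q6 -0.02
[ 5.28366426 83.42438194]
seat-1 True t81.3 [ 602.9 -125.6   83.1] F [ 0.6 -0.1  0.2] op-0.007 q6 -0.29
[  4.0195898 -83.0834169]
```

View pics/s14.png

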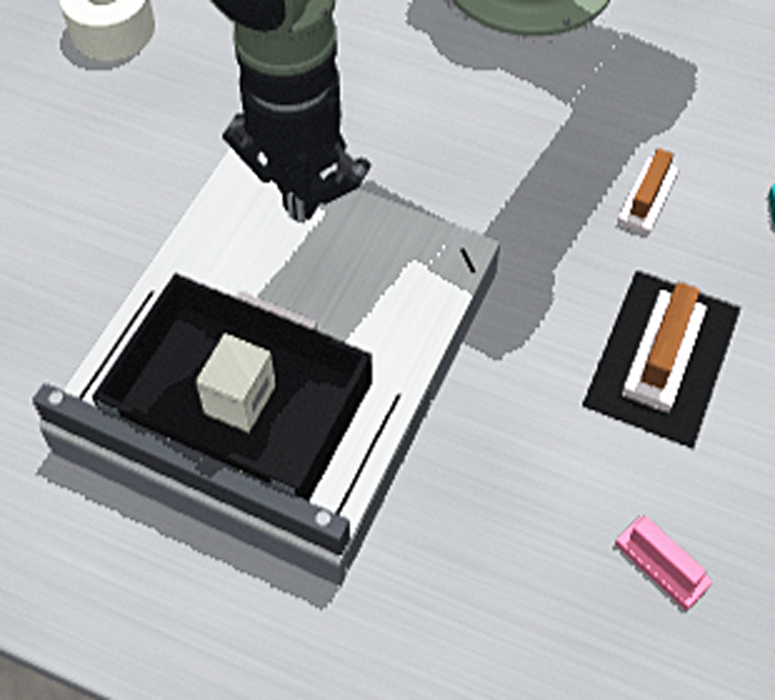

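View pics/w14.png

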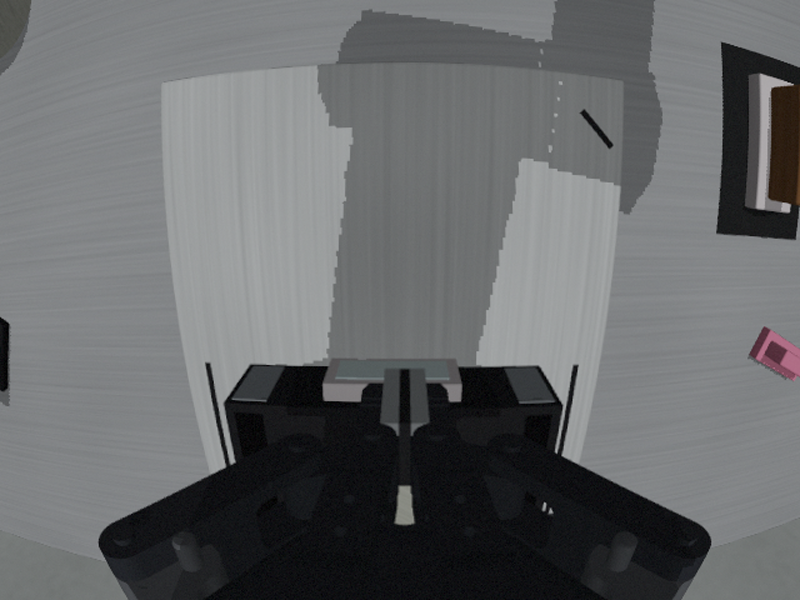

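```bash
python3 - <<'E'
from h import *
seat(1,0,14)
seat(-1,0,14)
look("15")
bot.move_ptp([400,-40,260],D())
snap("scene","s16",(165,150,475,430),2.5); snap("wrist","w16",None,1.25); snap("side","d16",(150,80,450,350),2.5); st()
E
```

```text
seat1 True t84.3 [609.2  40.4  83. ] F [ 0.9  0.5 -0.1] op0.001 q6 -0.02
[ 4.73710913 83.0224459 ]
seat-1 True t86.6 [ 603.  -125.4   83.2] F [-1.1 -0.1 -0.4] op-0.003 q6 -0.29
[  4.0791093 -82.9395933]
 t88.7 [401.2 -40.3 259.4] F [ 0.1 -0.7  0.8] op-0.003 q6 -0.25
```

View pics/w15.png

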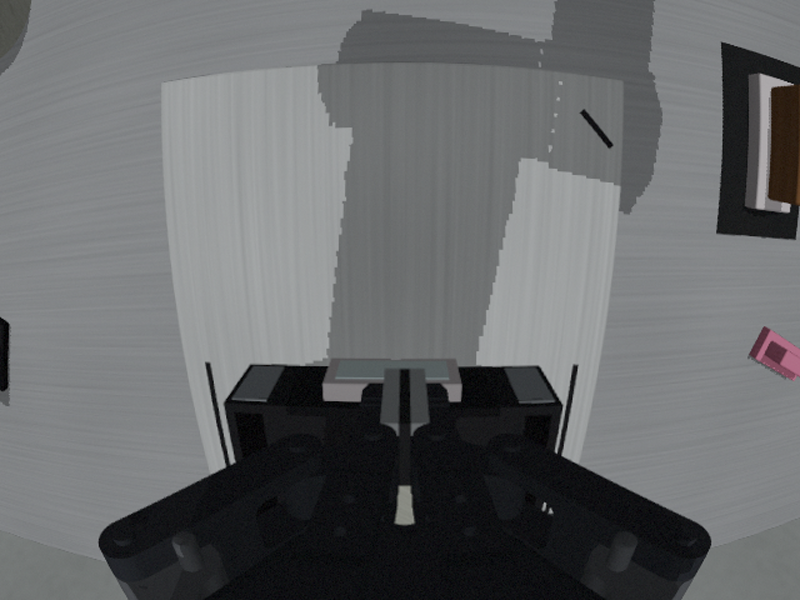

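View pics/s16.png

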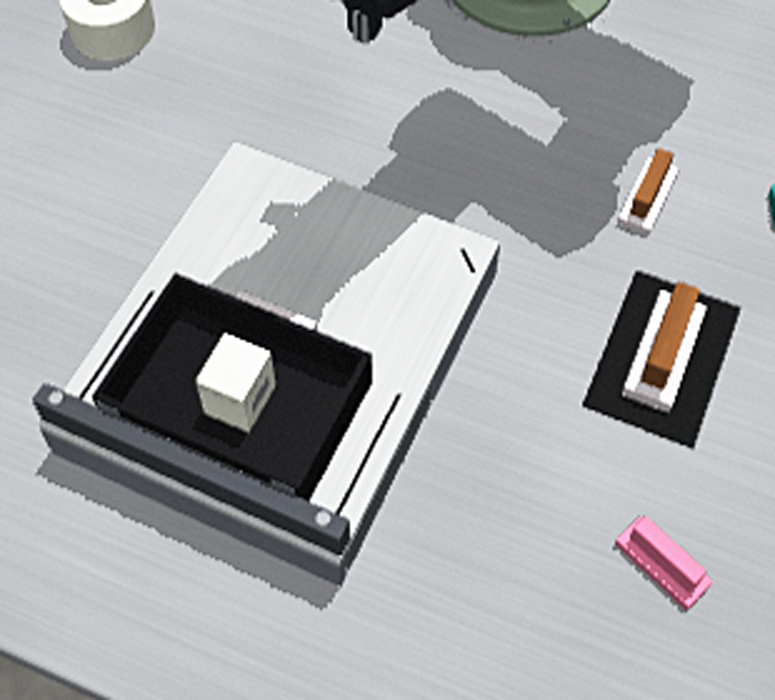

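View pics/d16.png

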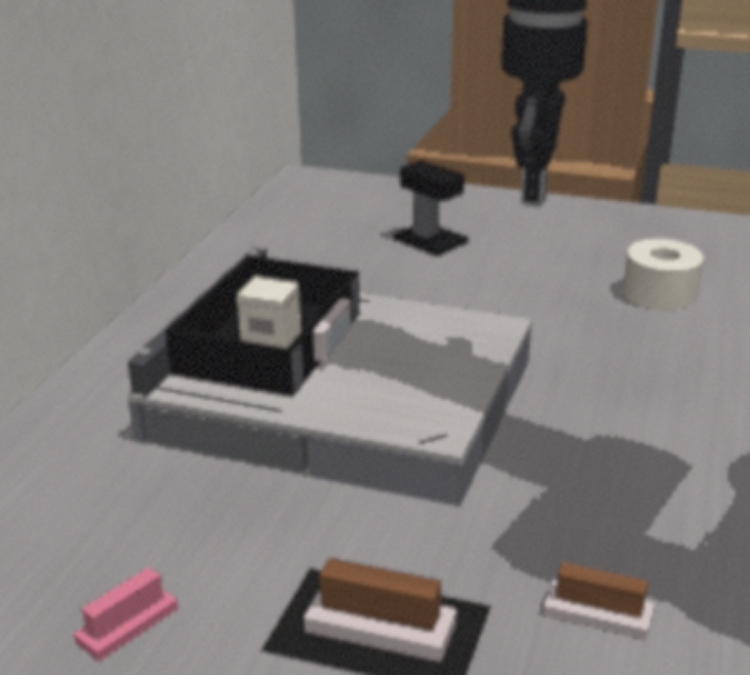

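```bash
python3 - <<'E'
from h import *
near("w15",(253,365.5),(541.5,365.5),60); near("w15",(225,404),(561.5,403.5),115)
bot.sign_off(); st()
E
```

```text
60 [[ 16.7 -96.7]
 [ 16.5 103.4]] len 200.1 yaw 0.06 C [86.6  3.4]
115 [[ 16.4 -97.7]
 [ 15.2 100.6]] len 198.3 yaw 0.32 C [85.8  1.8]
the job is handed in; nothing more can be done
the job is handed in; nothing more can be done
```

I finished all the steps and handed the job in at about 89 s.

**What I did**
- **Offcuts and drawer:** One scraper pass dropped all four offcuts into the drawer. I pushed it home with the scraper until it met resistance, and it looked flush in the pictures.
- **Scraper:** I set it back upright on its mat. Something knocked it about 35 mm partly off the mat during my first crate push, so I stopped and put it back.
- **Carton:** Only one carton was present, and it stands upright in the crate.
- **Crate:** I walked it left, right, left and so on, swinging about 8 to 11 degrees each side of square and less near the stop bar. I finished with light corner pushes until both corners stopped against the bar.

**What the last checks showed**
- **Crate position:** It sits at about x = 86, y = 2 to 3 mm, with yaw within about 0.3 degrees, between the lines.
- **Rest of the scene:** The platform is clear, the drawer is closed, and the scraper and carton are upright. The label roll and scanner look untouched, and I made no contact with the keyboard.

**What was off or disagreed**
- **First left push:** It showed an unexpected vertical force of about 18 N, probably the gripper's linkage touching the crate rim. I turned the gripper and raised it for the later pushes, and the vertical force then stayed under about 7 N.
- **Edge readings:** Readings of the crate's near edge from its foot and its rim differed by about 1 to 2 mm and 0.3 degrees, which is within calibration.

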